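# Put the lane flags right and sort the inspected parcels

## Task

On this parcel inspection bench the two lane flags stand at each other's trays: first swap them, parking one on the grey spare pad on the way, so that the green flag stands upright on the green pad and the red flag on the red pad, each wholly on its pad, before any parcel goes into a tray. Then sort all the parcels by their tags, tags facing up: green-tagged ones into the green tray and red-tagged ones into the red tray, each lying lengthwise in the lane and slid right down against the stop or against the parcel in front of it. Leave everything else on the bench where it is.

Things in the scene. Friction and masses are not known exactly. Their poses are not given: they have to be found in the camera images.
- tray_pass: fixed sloped tray with green lane walls, stop and pad. Grey base plate 317 x 90 x 4 mm, from x=-167 to 150 mm; origin on its midline, on the table; +x runs down the slope. Lane floor: polished, 25 degrees down towards +x, from x=-46 mm (97 mm high) to the stop at x=135 mm (12 mm high); 54 mm wide inside, 62 outside; side walls 10 mm high
- tray_pass_pad (a point): centre of the green pad's top: flat square 80 x 80 mm on the base plate, 4 mm above the table, at x=-122 mm in the tray's frame, 76 mm before the lane's high end
- tray_pass_stop (a point): mid-width point where the green lane's floor meets its stop, a plate 40 mm high square to the floor; the lane rises 200 mm along the slope from here. Released parcels slide down by themselves until they meet the stop
- tray_reject: fixed sloped tray with red lane walls, stop and pad. Grey base plate 317 x 90 x 4 mm, from x=-167 to 150 mm; origin on its midline, on the table; +x runs down the slope. Lane floor: polished, 25 degrees down towards +x, from x=-46 mm (97 mm high) to the stop at x=135 mm (12 mm high); 54 mm wide inside, 62 outside; side walls 10 mm high
- tray_reject_pad (a point): centre of the red pad's top: flat square 80 x 80 mm on the base plate, 4 mm above the table, at x=-122 mm in the tray's frame, 76 mm before the lane's high end
- tray_reject_stop (a point): mid-width point where the red lane's floor meets its stop, a plate 40 mm high square to the floor; the lane rises 200 mm along the slope from here. Released parcels slide down by themselves until they meet the stop
- spare: fixed grey plate 90 x 90 x 4 mm carrying the dark grey spare pad, 80 x 80 mm; origin under its centre, on the table
- spare_pad (a point): centre of the spare pad's top, 4 mm above the table
- flag_green: loose lane flag, green: a round dark steel foot, 54 mm across and 14 mm high, carrying an upright green plate with a white square on both faces, 12 mm thick (its x) x 36 mm wide (its y), from 14 to 80 mm above the underside; 0.18 kg. Origin: centre of the underside, z up through the plate. It may face any way
- flag_red: loose lane flag, red: a round dark steel foot, 54 mm across and 14 mm high, carrying an upright red plate with a white square on both faces, 12 mm thick (its x) x 36 mm wide (its y), from 14 to 80 mm above the underside; 0.18 kg. Origin: centre of the underside, z up through the plate. It may face any way
- parcel_g1: small glossy brown parcel with a green tag (36 x 30 mm) on its top face, 56 (x) x 44 (y) x 42 (z) mm, about 0.08 kg, loose; origin: centre of its underside, z towards the tag. May be absent
- parcel_r1: small glossy brown parcel with a red tag (36 x 30 mm) on its top face, 56 (x) x 44 (y) x 42 (z) mm, about 0.08 kg, loose; origin: centre of its underside, z towards the tag. May be absent
- parcel_g2: small glossy brown parcel with a green tag (36 x 30 mm) on its top face, 56 (x) x 44 (y) x 42 (z) mm, about 0.08 kg, loose; origin: centre of its underside, z towards the tag. May be absent
- parcel_r2: small glossy brown parcel with a red tag (36 x 30 mm) on its top face, 56 (x) x 44 (y) x 42 (z) mm, about 0.08 kg, loose; origin: centre of its underside, z towards the tag. May be absent
- parcel_g3: small glossy brown parcel with a green tag (36 x 30 mm) on its top face, 56 (x) x 44 (y) x 42 (z) mm, about 0.08 kg, loose; origin: centre of its underside, z towards the tag. May be absent
- parcel_r3: small glossy brown parcel with a red tag (36 x 30 mm) on its top face, 56 (x) x 44 (y) x 42 (z) mm, about 0.08 kg, loose; origin: centre of its underside, z towards the tag. May be absent
- tape_roll: roll of cream tape, 90 mm across, 48 mm high, standing flat; to be left alone; origin: centre of its underside
- label_roll: white roll of labels, 76 mm across, 55 mm high; to be left alone; origin: centre of its underside
- cutter: yellow box cutter, about 170 x 24 x 17 mm, lying flat, long axis x; to be left alone; origin: centre of its underside
- pen: black and blue marker pen, about 145 x 18 x 18 mm, long axis x; to be left alone; origin: centre of its underside
- stapler: blue and black stapler, 130 x 34 mm, about 55 mm high, long axis x; to be left alone; origin: centre of its underside
- sandal_a: brown sandal with gold straps, about 270 x 78 mm, 52 mm high at the straps, toe towards x; to be left alone; origin: centre of its underside
Not all that is in view belongs to the job. Leave any pink look-alike of the parcel_r1 alone.

How it is judged:
By the outcome, as a careful person would: the job done as asked, in the order asked, and still so for the second after the job is handed in, with the robot touching nothing.
Of parcel_g1, parcel_r1, parcel_g2, parcel_r2, parcel_g3, parcel_r3 only 4 to 6 are there at a start; the rules pass over those that are not, and their reading is None.
At some moment in a run one of flag_green, flag_red may be knocked a few centimetres aside while the robot is not near it.
It also fails if it takes over 210 s, if anything falls off the work surface, if the arm or the gripper's body presses on something with over 40 N, if the wrist force passes 120 N, or if a joint passes its speed limit or range.

## Robot

A 6-joint arm with a two-finger parallel gripper is mounted at the origin on the work surface. World frame = base frame: x ahead of the robot, y to its left, z up, the work surface at z = 0. Lengths are in m, angles in rad, forces in N, time in s.
With the tool pointing down it reaches from about 0.3 to 0.775 m from the base axis. Payload 14.6 kg.
Tool frame: the origin (TCP) lies at the very end of the fingers, on their centre line; the grasp point (between the pads) lies 19 mm behind it; x points along the fingers, y is the direction in which the jaws open and shut, and the axes are right-handed (so a half turn about x gives the same grasp; the last joint's range is limited). The gripper opens to 94 mm and grips with 3 to 60 N. Pads are 16 mm wide; open, the fingers measure 119 mm over their backs; the gripper's body (75 mm by 177 mm) begins 78 mm behind the grasp point.
Start: joints at [1.106, 0.3, 1.521, -0, 1.321, -0.067], TCP at [0.213, 0.507, 0.205] pointing down, gripper open.
Joint ranges: [-3.03, 3.03], [-0.79, 2.21], [0.23, 2.52], [-1.04, 4.18], [0, 3.07], [-2.55, 2.55]. Speed limits (rad/s): [2.22, 2.22, 2.57, 3.14, 3.14, 3.14].

## Interface

Orientations are given as [roll, pitch, yaw] about the fixed x, y, z axes, in that order (R = Rz(yaw) Ry(pitch) Rx(roll)).
In Python, from station import ctrl, viewer, hand_in gives the robot as it stands. The module is installed in compiled form; this text tells all that it offers.
- The arm moves only by the tool play_rows, never from a script. Its argument "deltas" is a list that holds one entry, the list of rows, each a list of 7 numbers: the shift along the tool's x, y, z in mm, then the turn, a rotation vector about the tool's x, y, z in rad, then the finger opening in mm, from 0 to 94. In form: [[[dx, dy, dz, ax, ay, az, gripper], ...]]. A call has 1 to 10 rows; each row shifts and turns the commanded pose from where the row before left it, along the tool's axes as they then stand; what a row does not reach is not made up. A row lasts 1/10 s, in which the tool goes at most 50 mm and 8.59 degrees, less where a joint would pass 70% of its speed; a pose out of reach is approached as far as the arm can. A call with a gripper value outside its range is refused whole. The fingers move at their own pace and stop on an object; "grip_force" is the grip in N (left out, the last holds). Time passes only in rows, so rows that do not move let the fingers close. It gives the time, the measured TCP pose, the force and the opening at its end, in the units of the state.
- ctrl.get_obs(): the state, without advancing time (a new reading comes with each control period).
- viewer.camera(name): name is "scene" or "top"; returns a dict with "img" (420x560x3 uint8, red, green, blue), "fx", "fy", "cx", "cy" (pixels), "rvec" (rotation vector, rad) and "tvec" (3), from world to camera coordinates, as OpenCV has them. Camera axes: x right, y down, z forward; pixel columns grow to the right and rows downward; lengths in m; the calibration is good to about 2 mm. A picture is of the moment at which its call begins. There is no depth.
- hand_in(): hands the job in, once; it reports no verdict.
The state is a dict: "time_s": time; "qpos": joint angles; "joint_vel": joint speeds; "tau": joint torques, N m; "ee_pos": TCP position; "eef_rot": TCP orientation; "force": force on the tool from outside, world axes, zero at the start; "moment": the same for the moment, N m; "grip_width": finger opening in m.
Only numpy, scipy, OpenCV 4.12 (cv2) and the standard library are available. Lean on these libraries where they do the work, as an engineer would, in place of code of your own. Each camera call takes 0.05 s, during which the arm holds its last target.

## Working session

There is one attempt and no reset: what is moved stays moved. The work goes in short steps, Python scripts to look and compute and a tool call to move; the robot and the scene stay as the last step left them, time stands still between calls to the robot, and variables do not carry over. Pictures are saved under pics/ and viewed, and the job is handed in when it is done.

Besides the shell and the picture viewer there is one more tool, called after "Call:" in YAML: its name, and indented under it one key for each argument. play_rows: Moves the arm, as the interface text tells. Its arguments: {"type":"object","properties":{"deltas":{"type":"array","items":{"type":"array","items":{"type":"array","items":{"type":"number"}}}},"grip_force":{"type":"number"}},"required":["deltas"]}

```bash
mkdir -p pics; ls
cat > look.py <<'E'
import sys,cv2
from station import ctrl,viewer
import pickle
def snap(tag):
    for n in ("scene","top"):
        c=viewer.camera(n); pickle.dump(c,open(f"pics/{n}_{tag}.pkl","wb"))
        im=cv2.resize(c["img"][:,:,::-1],(800,600),interpolation=cv2.INTER_CUBIC)
        cv2.imwrite(f"pics/{n}_{tag}.png",im)
if __name__=="__main__":
    snap(sys.argv[1])
    o=ctrl.get_obs(); print(o)
E
python3 look.py a; python3 -c "
import pickle
for n in ('scene','top'):
    c=pickle.load(open(f'pics/{n}_a.pkl','rb')); c.pop('img'); print(c)"
```

```text
pics
{'time_s': 0.1, 'qpos': array([ 1.10638743e+00,  3.00435642e-01,  1.52151441e+00, -7.09754400e-06,
        1.32067308e+00, -6.65788582e-02]), 'joint_vel': array([-0.00052406, -0.00202421, -0.00109161, -0.0010245 , -0.00087062,
        0.00023664]), 'tau': array([ 1.76840651e-03, -5.32644296e+01, -3.53279579e+01,  7.10426434e-02,
        2.34771747e-02, -5.97395865e-05]), 'ee_pos': array([0.21297194, 0.50684598, 0.20493397]), 'eef_rot': array([-1.63070379,  1.56976582, -2.02853206]), 'force': array([-0.57118832,  0.25199898, -0.00155314]), 'moment': array([-0.07361952, -0.00367897, -0.00704604]), 'grip_width': 0.09386890783274185}
{'fx': 405.33094451417463, 'fy': 405.33094451417463, 'cx': 280.01332483279504, 'cy': 206.60026057940198, 'rvec': array([ 1.00790752,  2.28989848, -1.17615071]), 'tvec': array([ 0.3417023 , -0.19484036,  1.47233108])}
{'fx': 489.25279626886606, 'fy': 489.25279626886606, 'cx': 283.31459191664834, 'cy': 216.09376172485528, 'rvec': array([ 2.11224923, -2.10729476,  0.19301088]), 'tvec': array([0.03562828, 0.50444076, 1.40352824])}
```

```bash
sleep 1
```

```text
(no output)
```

View pics/top_a.png

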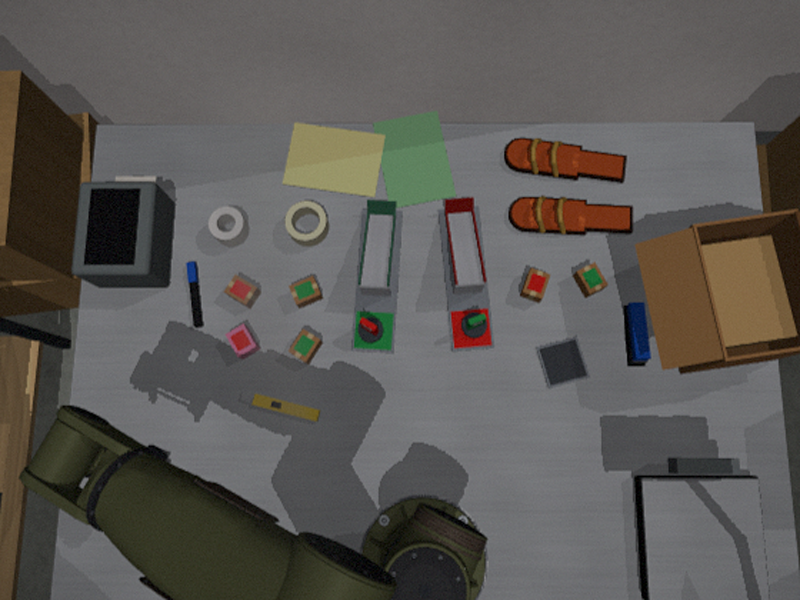

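View pics/scene_a.png

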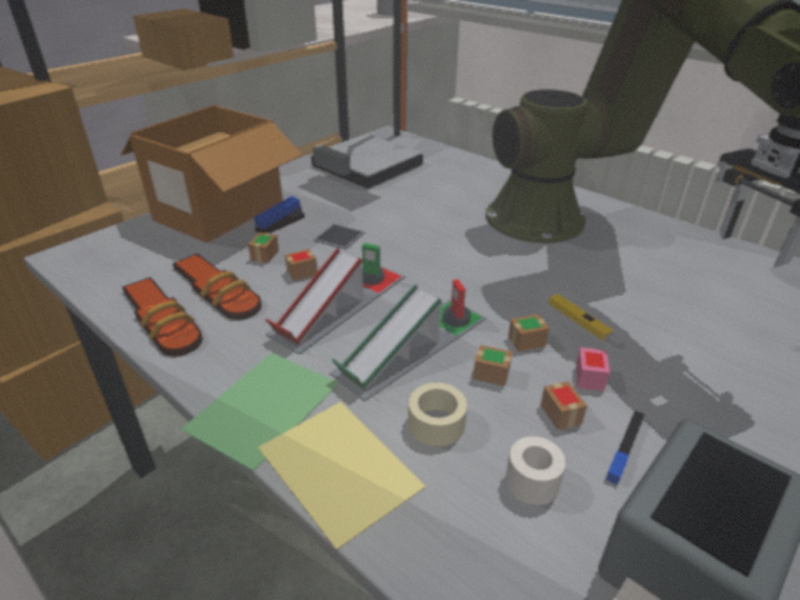

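```bash
cat > crop.py <<'E'
import sys,cv2,pickle
def crop(n,tag,u0,v0,w,h,out):
    im=pickle.load(open(f"pics/{n}_{tag}.pkl","rb"))["img"][v0:v0+h,u0:u0+w,::-1]
    s=min(800//w,600//h); im=cv2.resize(im,None,fx=s,fy=s,interpolation=cv2.INTER_CUBIC)
    im=cv2.convertScaleAbs(im,alpha=1.5)
    for i in range(0,w,10): cv2.putText(im,str(u0+i),(i*s,8),0,.3,(255,255,255)); cv2.line(im,(i*s,10),(i*s,16),(255,255,255))
    for i in range(0,h,10): cv2.putText(im,str(v0+i),(0,i*s+4),0,.3,(255,255,255))
    cv2.imwrite(out,im)
if __name__=="__main__":
    a=sys.argv; crop(a[1],a[2],*map(int,a[3:7]),a[7])
E
python3 crop.py top a 235 130 120 120 pics/c1.png; python3 crop.py top a 150 180 80 80 pics/c2.png; python3 crop.py top a 350 175 80 60 pics/c3.png
```

```text
(no output)
```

View pics/c1.png

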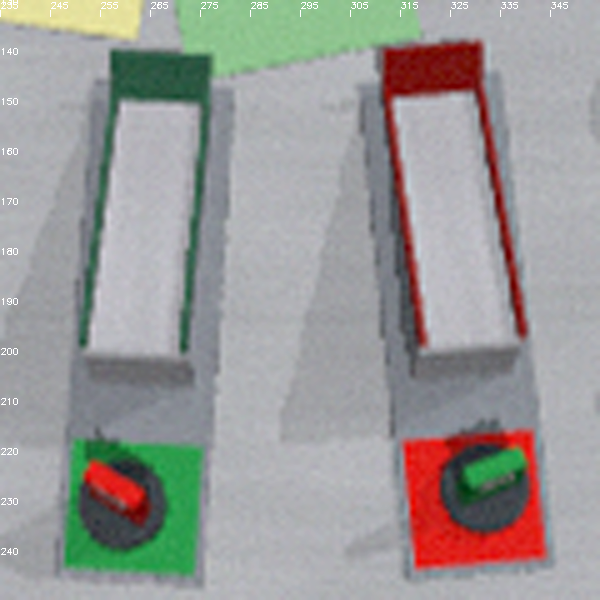

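View pics/c2.png

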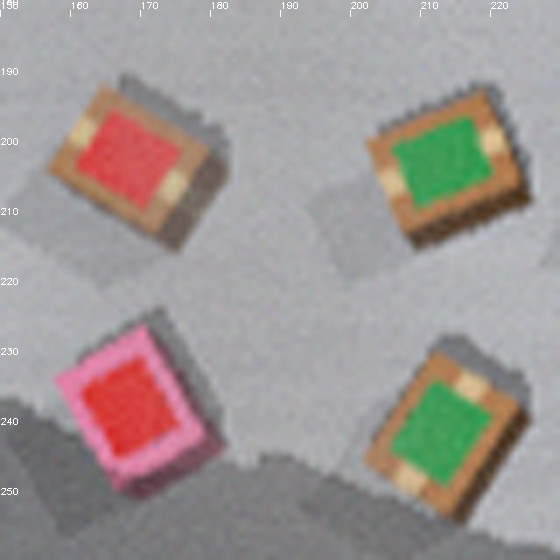

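View pics/c3.png

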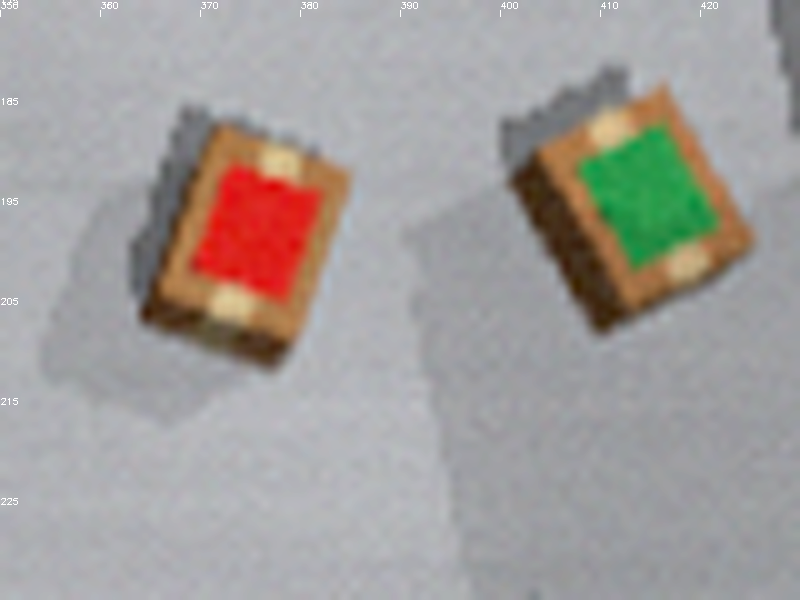

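```bash
cat > geo.py <<'E'
import numpy as np,cv2,pickle
from scipy.optimize import least_squares,minimize
def load(n,t): return pickle.load(open(f"pics/{n}_{t}.pkl","rb"))
def K(c): return np.array([[c["fx"],0,c["cx"]],[0,c["fy"],c["cy"]],[0,0,1.]])
def proj(c,P):
    return cv2.projectPoints(np.asarray(P,float).reshape(-1,3),c["rvec"],c["tvec"],K(c),None)[0].reshape(-1,2)
def unproj(c,uv,z):
    R=cv2.Rodrigues(c["rvec"])[0]; C=-R.T@c["tvec"]
    uv=np.asarray(uv,float).reshape(-1,2)
    d=(np.c_[uv,np.ones(len(uv))]@np.linalg.inv(K(c)).T)@R
    return C+d*((z-C[2])/d[:,2])[:,None]
def rect(x,y,yaw,lx,ly,z):
    q=np.array([[1,1],[1,-1],[-1,-1],[-1,1]])*[lx/2,ly/2]
    c,s=np.cos(yaw),np.sin(yaw)
    return np.c_[q@np.array([[c,s],[-s,c]])+[x,y],np.full(4,z)]
def masks(img):
    h=cv2.cvtColor(img,cv2.COLOR_RGB2HSV).astype(int); H,S,V=h[...,0],h[...,1],h[...,2]
    red=((H<7)|(H>172))&(S>140)&(V>70)
    green=(H>45)&(H<80)&(S>110)&(V>50)
    return red,green
def blobs(m,amin=40):
    n,l,st,ce=cv2.connectedComponentsWithStats(m.astype(np.uint8),connectivity=4)
    return [(i,l==i,st[i,4],ce[i]) for i in range(1,n) if st[i,4]>=amin]
def fit_tag(c,mask,z=.042,lx=.036,ly=.030,yaws=None):
    """fit tag rectangle to blob mask"""
    v,u=np.nonzero(mask); cen=unproj(c,[u.mean(),v.mean()],z)[0]
    u0,v0=u.min()-6,v.min()-6; w,h=u.max()-u0+7,v.max()-v0+7
    t=cv2.GaussianBlur(mask[v0:v0+h,u0:u0+w].astype(np.float32),(0,0),.8); S=8
    def cost(p):
        uv=proj(c,rect(p[0],p[1],p[2],lx,ly,z))-[u0,v0]
        big=np.zeros((h*S,w*S),np.uint8)
        cv2.fillConvexPoly(big,np.round(((uv+.5)*S-.5)*16).astype(np.int32),255,shift=4)
        r=cv2.GaussianBlur(cv2.resize(big,(w,h),interpolation=cv2.INTER_AREA).astype(np.float32)/255,(0,0),.8)
        return float(((r-t)**2).sum())
    best=None
    for y0 in (yaws if yaws is not None else np.arange(0,np.pi,np.pi/8)):
        s=minimize(cost,[cen[0],cen[1],y0],method="Nelder-Mead",options=dict(initial_simplex=[[cen[0],cen[1],y0],[cen[0]+.003,cen[1],y0],[cen[0],cen[1]+.003,y0],[cen[0],cen[1],y0+.2]],xatol=1e-5,fatol=1e-4))
        if best is None or s.fun<best.fun: best=s
    return best.x,best.fun
E
cat > m1.py <<'E'
from geo import *
c=load("top","a")
def P(u0,v0,s,L): return np.array([[u0+(x+.5)/s-.5,v0+(y+.5)/s-.5] for x,y in L])
tr={"green":[(73,438),(204,446),(196,575),(65,568),(87,352),(185,357),(117,100),(200,103)],
"red":[(402,440),(533,430),(547,558),(416,568),(423,350),(518,345),(392,98),(475,91)]}
mod=np.array([[-.082,.04,.004],[-.082,-.04,.004],[-.162,-.04,.004],[-.162,.04,.004],[-.046,.027,.097],[-.046,-.027,.097],[.135,.027,.012],[.135,-.027,.012]])
for k,L in tr.items():
    uv=P(235,130,5,L)
    def f(p):
        cs,sn=np.cos(p[2]),np.sin(p[2]); R=np.array([[cs,-sn,0],[sn,cs,0],[0,0,1]])
        return (proj(c,mod@R.T+[p[0],p[1],0])-uv).ravel()
    s=least_squares(f,[.5,0,0],loss="soft_l1"); p=s.x
    print(k,p.round(4),"res",f(p).round(1).reshape(-1,2).tolist())
    d=np.array([np.cos(p[2]),np.sin(p[2])]); print(" pad",p[:2]-.122*d," stop",p[:2]+.135*d,"high end",p[:2]-.046*d)
red,green=masks(c["img"])
for nm,m in (("R",red),("G",green)):
    for i,b,a,ce in blobs(m):
        if a<600 and 150<ce[1]<260:
            x,f=fit_tag(c,b); print(nm,a,ce.round(1),x.round(4),round(f,2))
E
python3 m1.py; python3 crop.py top a 365 225 60 50 pics/c4.png
```

```text
green [ 0.5888  0.0978 -0.0484] res [[0.2, 0.4], [0.0, 0.1], [0.2, 0.1], [0.1, 0.2], [0.0, -0.6], [-1.0, -0.7], [-0.1, 0.0], [0.4, 0.2]]
 pad [0.46692807 0.10365678]  stop [0.72362731 0.09122708] high end [0.54283913 0.09998107]
red [ 0.5934 -0.0922  0.0872] res [[0.0, 0.3], [-0.2, 0.1], [-0.2, 0.2], [-0.3, 0.5], [0.6, -0.5], [0.2, -1.1], [-0.4, 0.2], [0.2, 0.1]]
 pad [ 0.47187729 -0.10285846]  stop [ 0.72790089 -0.08047728] high end [ 0.54758855 -0.0962399 ]
R 117 [375.2 197.8] [ 0.5623 -0.2389 -0.3694] 0.5
R 104 [167.5 202.3] [0.5484 0.3869 1.0203] 1.81
R 407 [327.8 231.1] [ 0.4449 -0.0782  0.6539] 230.18
R 63 [257.8 226.7] [0.4733 0.1127 0.6627] 34.71
R 118 [167.8 237.7] [0.4402 0.38   0.5475] 0.8
G 111 [414.4 194.1] [ 0.5739 -0.3565  0.4711] 0.96
G 98 [212.8 202.6] [0.5474 0.2496 1.964 ] 3.62
G 411 [262.7 231.6] [0.4408 0.0788 2.707 ] 244.27
G 59 [333.2 223. ] [ 0.4848 -0.1117  1.5663] 36.12
G 106 [212.5 241.3] [0.4297 0.2467 2.5631] 2.59
```

View pics/c4.png

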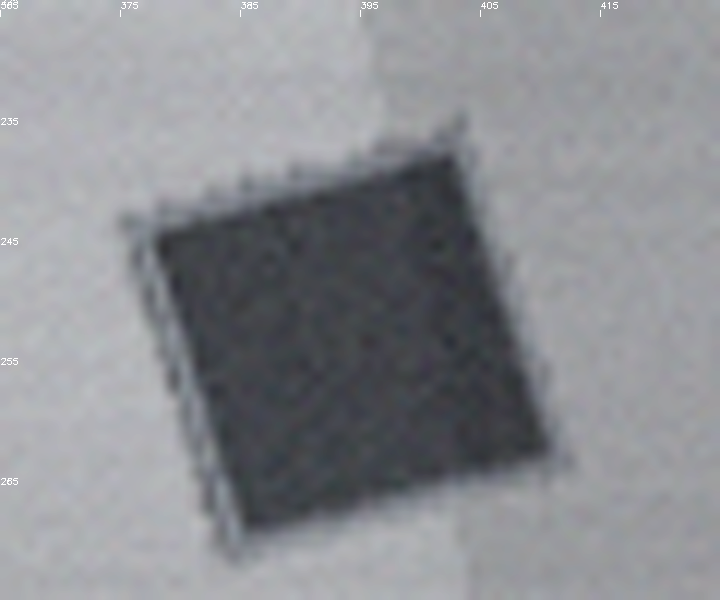

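```bash
cat > m2.py <<'E'
from geo import *
import sys
t=sys.argv[1] if len(sys.argv)>1 else "a"
def disc(c,img,cen,rad=45):
    pass
def flags(t):
    c=load("top",t); img=c["img"]; g=cv2.cvtColor(img,cv2.COLOR_RGB2HSV).astype(int)
    out={}
    red,green=masks(img)
    for nm,m in (("red",red),("green",green)):
        for i,b,a,ce in blobs(m,25):
            if not(20<a<150): continue
            # dark foot around?
            v,u=np.mgrid[0:img.shape[0],0:img.shape[1]]
            near=((u-ce[0])**2+(v-ce[1])**2<14**2)&(g[...,2]<95)&(g[...,1]<110)
            if near.sum()<60: continue
            V=np.where(b,g[...,2],0); thr=.8*np.percentile(V[b],90)
            top=b&(g[...,2]>thr)
            x,f=fit_tag(c,top,z=.08,lx=.012,ly=.036)
            n,l,st,cc=cv2.connectedComponentsWithStats(near.astype(np.uint8))
            k=1+np.argmax(st[1:,4]); hull=np.zeros_like(near,np.uint8)
            vv,uu=np.nonzero(l==k); (cx,cy),r=cv2.minEnclosingCircle(np.c_[uu,vv].astype(np.float32))
            w=unproj(c,[cx,cy],.012)[0]
            print(nm,"area",a,"top fit",x.round(4),"cost",round(f,2),"| foot",w[:2].round(4),"r_px",round(r,1))
if __name__=="__main__":
    flags(t)
E
python3 m2.py a; python3 -c "
from geo import *
c=load('top','a'); print(unproj(c,[[394.4,253.2]],.004))
from scipy.spatial.transform import Rotation as R
print(R.from_euler('xyz',[-1.63070379,  1.56976582, -2.02853206]).as_matrix().round(3))"
```

```text
red area 117 top fit [ 0.5532 -0.2324  1.858 ] cost 39.82 | foot [ 0.5768 -0.2192] r_px 10.0
red area 104 top fit [ 0.5403  0.3771 -0.0079] cost 30.88 | foot [0.553  0.3867] r_px 12.4
red area 63 top fit [0.4678 0.1119 2.5941] cost 1.09 | foot [0.4678 0.1123] r_px 8.8
red area 118 top fit [ 0.4337  0.3703 -0.4562] cost 39.57 | foot [0.4445 0.388 ] r_px 13.9
green area 111 top fit [ 0.5645 -0.3465 -0.5228] cost 34.24 | foot [ 0.5815 -0.3509] r_px 12.2
green area 98 top fit [0.5393 0.2436 0.8873] cost 27.41 | foot [0.5515 0.2493] r_px 12.7
green area 59 top fit [ 0.4784 -0.1097  0.384 ] cost 0.78 | foot [ 0.4776 -0.1091] r_px 8.7
green area 106 top fit [0.4243 0.2405 3.717 ] cost 31.82 | foot [0.4335 0.2509] r_px 13.9
[[ 0.39995996 -0.29749516  0.004     ]]
[[-0.     0.387  0.922]
 [-0.001  0.922 -0.387]
 [-1.    -0.001 -0.   ]]
```

```bash
cat > plan.py <<'E'
import numpy as np,json,pickle
from scipy.spatial.transform import Rotation as Ro
def Rdown(a): 
    return np.array([[0,np.cos(a),np.sin(a)],[0,np.sin(a),-np.cos(a)],[-1,0,0.]])
def Rlane(psi,tilt=np.deg2rad(25),flip=1):
    d=np.array([np.cos(psi),np.sin(psi),0]); n=np.sin(tilt)*d+np.cos(tilt)*np.array([0,0,1.])
    x=-n; y=flip*np.array([-np.sin(psi),np.cos(psi),0]); return np.c_[x,y,np.cross(x,y)]
def cur():
    from station import ctrl
    o=ctrl.get_obs(); print("t",round(o["time_s"],2),"pos",o["ee_pos"].round(4),"q",o["qpos"].round(2),"F",o["force"].round(1),"grip",round(o["grip_width"]*1000,1))
    return np.array(o["ee_pos"]),Ro.from_euler("xyz",o["eef_rot"]).as_matrix()
def plan(legs,start=None,vmax=45,wmax=.14,digits=(0,3)):
    """legs: list of (pos,R,grip,vmax or None) or ('hold',n,grip)"""
    p,R=start or cur(); rows=[]
    for L in legs:
        if L[0]=='hold':
            rows+= [[0,0,0,0,0,0,L[2]]]*L[1]; continue
        tp,tR,g=L[0],L[1],L[2]; v=L[3] if len(L)>3 and L[3] else vmax
        tp=np.array(tp); D=np.linalg.norm(tp-p)*1000; W=Ro.from_matrix(R.T@tR).magnitude()
        n=max(1,int(np.ceil(D/v-.02)),int(np.ceil(W/wmax-.01)))
        p0,R0=p.copy(),R.copy(); rv=Ro.from_matrix(R0.T@tR).as_rotvec()
        for i in range(1,n+1):
            gp=p0+(tp-p0)*i/n; gR=R0@Ro.from_rotvec(rv*i/n).as_matrix()
            dt=np.round(R.T@(gp-p)*1000,digits[0]); dr=np.round(Ro.from_matrix(R.T@gR).as_rotvec(),digits[1])
            rows.append([*map(float,dt),*map(float,dr),g])
            p=p+R@dt/1000; R=R@Ro.from_rotvec(dr).as_matrix()
    print(len(rows),"rows; end",p.round(4))
    for k in range(0,len(rows),10):
        print("["+",".join("["+",".join(f"{x:g}" for x in np.array(r)+0.)+"]" for r in rows[k:k+10])+"]")
    return p,R
E
python3 - <<'E'
from plan import *
a=.384
plan([([.478,-.1095,.2],Rdown(a),50),([.478,-.1095,.045],Rdown(a),50,40)])
E
```

```text
t 0.1 pos [0.213  0.5068 0.2049] q [ 1.11  0.3   1.52 -0.    1.32 -0.07] F [-0.6  0.3 -0. ] grip 93.9
19 rows; end [ 0.4776 -0.1093  0.0453]
[[0,-31,32,0.053,0,0,50],[1,-29,34,0.052,0,0,50],[0,-28,35,0.053,0,0,50],[0,-25,37,0.052,0,0,50],[1,-24,38,0.053,0,0,50],[0,-22,39,0.053,0,0,50],[1,-19,40,0.052,0,0,50],[0,-17,42,0.053,0,0,50],[0,-16,42,0.052,0,0.001,50],[1,-13,42,0.053,0,0,50]]
[[0,-10,44,0.053,0,0,50],[0,-9,44,0.052,0,0,50],[1,-6,44,0.053,0,0,50],[0,-3,45,0.052,0,0,50],[0,-2,44,0.053,0,0,50],[39,0,0,0,0,0,50],[39,0,0,0,0,0,50],[38,0,0,0,0,0,50],[39,0,0,0,0,0,50]]
```

Call:
play_rows:
  deltas:
    - [[0,-31,32,0.053,0,0,50],[1,-29,34,0.052,0,0,50],[0,-28,35,0.053,0,0,50],[0,-25,37,0.052,0,0,50],[1,-24,38,0.053,0,0,50],[0,-22,39,0.053,0,0,50],[1,-19,40,0.052,0,0,50],[0,-17,42,0.053,0,0,50],[0,-16,42,0.052,0,0,50],[1,-13,42,0.053,0,0,50]]
  grip_force: 20

```text
time_s: 1.1
ee_pos: [0.3894, 0.0944, 0.2015]
eef_rot: [0.993, 1.571, 0.067]
force: [0.3, 0.8, -0.8]
grip_width: 0.05
```

Call:
play_rows:
  deltas:
    - [[0,-10,44,0.053,0,0,50],[0,-9,44,0.052,0,0,50],[1,-6,44,0.053,0,0,50],[0,-3,45,0.052,0,0,50],[0,-2,44,0.053,0,0,50],[0,0,0,0,0,0,50],[0,0,0,0,0,0,50]]

```text
time_s: 1.8
ee_pos: [0.4774, -0.1093, 0.1999]
eef_rot: [-2.377, 1.57, 2.718]
force: [-0.1, 0.1, 0.5]
grip_width: 0.0501
```

```bash
python3 look.py b >/dev/null
python3 - <<'E'
from plan import *
a=.384
plan([([.478,-.1095,.045],Rdown(a),50,40),('hold',6,0)])
E
```

```text
t 1.9 pos [ 0.4773 -0.1081  0.2003] q [-0.3   0.17  1.69  0.    1.28 -0.68] F [-0.8 -0.1 -1.1] grip 50.2
10 rows; end [ 0.478  -0.11    0.0453]
[[39,0,0,0,0,0,50],[39,0,1,0.001,0,0,50],[38,0,0,0,0,0,50],[39,0,1,0,0,0,50],[0,0,0,0,0,0,0],[0,0,0,0,0,0,0],[0,0,0,0,0,0,0],[0,0,0,0,0,0,0],[0,0,0,0,0,0,0],[0,0,0,0,0,0,0]]
```

View pics/scene_b.png

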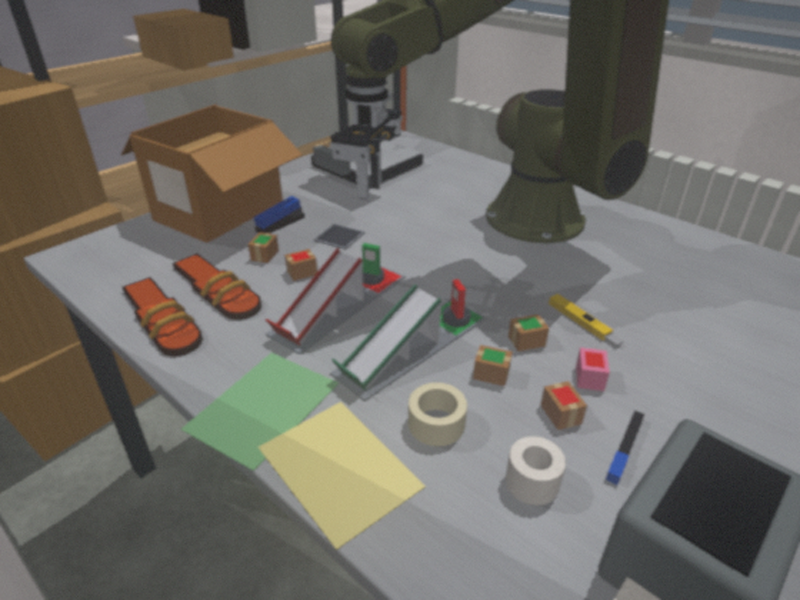

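```bash
python3 -c "
from geo import *
for n in('scene','top'):
  c=load(n,'b'); print(proj(c,[[.478,-.1095,.2],[.478,-.1095,.08]])*800/560)"; python3 m2.py b
```

```text
[[369.21930935 193.85442957]
 [370.68534942 247.02373714]]
[[482.06467603 306.80446407]
 [476.58363663 318.63099775]]
red area 35 top fit [ 0.5498 -0.2428  1.2233] cost 6.38 | foot [ 0.5689 -0.2465] r_px 13.6
red area 99 top fit [0.5392 0.3777 2.0723] cost 28.85 | foot [0.5435 0.3662] r_px 8.7
red area 70 top fit [0.4679 0.1125 2.6195] cost 1.51 | foot [0.4677 0.1126] r_px 9.3
red area 112 top fit [0.4343 0.3702 1.6217] cost 35.54 | foot [0.4455 0.3798] r_px 12.6
green area 113 top fit [ 0.5643 -0.3474  2.6513] cost 35.73 | foot [ 0.5799 -0.3508] r_px 12.5
green area 99 top fit [0.5388 0.2438 0.8749] cost 26.9 | foot [0.5232 0.2514] r_px 5.7
green area 101 top fit [0.4248 0.2419 1.3794] cost 18.06 | foot [0.4335 0.2485] r_px 13.6
```

View pics/top_b.png

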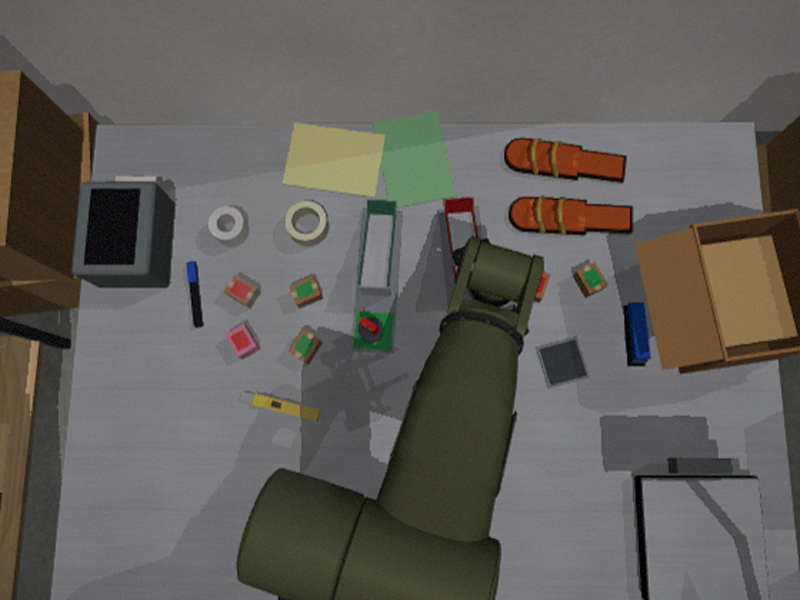

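Call:
play_rows:
  deltas:
    - [[39,0,0,0,0,0,50],[39,0,0,0,0,0,50],[39,0,0,0,0,0,50],[38,0,0,0,0,0,50],[0,0,0,0,0,0,50],[0,0,0,0,0,0,0],[0,0,0,0,0,0,0],[0,0,0,0,0,0,0],[0,0,0,0,0,0,0]]
  grip_force: 25

```text
time_s: 2.8
ee_pos: [0.4783, -0.1091, 0.0467]
eef_rot: [0.884, 1.569, -0.303]
force: [0.3, 0.5, 0.3]
grip_width: 0.0214
```

Run:
```python
from plan import *
a=.384
p,R=plan([([.478,-.1095,.12],Rdown(a),0),([.4,-.2975,.12],Rdown(a),0),([.4,-.2975,.047],Rdown(a),0,30)])
```

```text
t 2.8 pos [ 0.4783 -0.1091  0.0467] q [-0.3   0.37  1.84 -0.    0.93 -0.68] F [0.3 0.5 0.3] grip 21.4
10 rows; end [ 0.3999 -0.2971  0.0468]
[[-37,0,0,0,0.001,-0.001,0],[-36,0,0,0,0,-0.001,0],[0,-29,29,0,0,0,0],[0,-28,29,0,0,0,0],[0,-29,29,0,0,0,0],[0,-28,29,0,0,0,0],[0,-29,29,0,0,0,0],[24,0,0,0,0,0,0],[25,0,0,0,0,0,0],[24,0,0,0,0,0,0]]
```

Call:
play_rows:
  deltas:
    - [[0,0,0,0,0,0,0],[0,0,0,0,0,0,0],[0,0,0,0,0,0,0],[-25,0,0,0,0,0,0],[-48,0,0,0,0,0,0],[0,0,0,0,0,0,0]]

```text
time_s: 3.4
ee_pos: [0.4799, -0.1097, 0.1234]
eef_rot: [0.889, 1.563, -0.298]
force: [0.2, -0.4, -2.4]
grip_width: 0.0116
```

```bash
python3 look.py c ; python3 crop.py scene c 210 100 120 90 pics/c5.png
```

```text
{'time_s': 3.5, 'qpos': array([-2.99158669e-01,  2.61307590e-01,  1.78629271e+00, -3.16545689e-05,
        1.09283428e+00, -6.83146533e-01]), 'joint_vel': array([-8.47481543e-05,  3.50124319e-02,  3.10471602e-02, -2.11606108e-03,
       -8.42817750e-03, -8.60763858e-04]), 'tau': array([ 3.22608172e-02, -5.10868728e+01, -3.45678842e+01,  4.64031100e-02,
        2.68235989e-01,  1.08734457e-03]), 'ee_pos': array([ 0.47779858, -0.10906689,  0.11865006]), 'eef_rot': array([ 0.86336946,  1.56963791, -0.32342446]), 'force': array([ 0.21170268, -0.58514246, -2.51518694]), 'moment': array([-0.04116839,  0.05947272,  0.08510416]), 'grip_width': 0.011694183272700434}
```

View pics/c5.png

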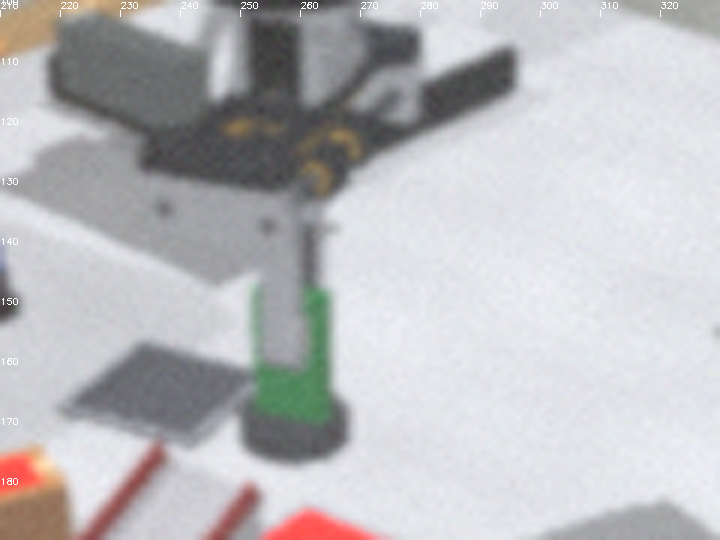

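Call:
play_rows:
  deltas:
    - [[0,-29,29,0,0,0,0],[0,-28,29,0,0,0,0],[0,-29,29,0,0,0,0],[0,-28,29,0,0,0,0],[0,-29,29,0,0,0,0],[25,0,0,0,0,0,0],[28,0,0,0,0,0,0],[12,0,0,0,0,0,0],[0,0,0,0,0,0,0],[0,0,0,0,0,0,0]]

```text
time_s: 4.5
ee_pos: [0.3996, -0.2969, 0.0537]
eef_rot: [-2.69, 1.571, 2.407]
force: [0.2, 0.1, -1.9]
grip_width: 0.0119
```

```bash
python3 -c "
from plan import *
print(cur()[1].round(3))"
```

```text
t 4.5 pos [ 0.3996 -0.2969  0.0537] q [-0.71  0.37  1.81  0.    0.96 -1.1 ] F [ 0.2  0.1 -1.9] grip 11.9
[[-0.     0.927  0.375]
 [ 0.     0.375 -0.927]
 [-1.    -0.    -0.   ]]
```

Call:
play_rows:
  deltas:
    - [[5,0,0,0,0,0,0],[2,0,0,0,0,0,0],[0,0,0,0,0,0,0],[0,0,0,0,0,0,50],[0,0,0,0,0,0,50],[0,0,0,0,0,0,50],[0,0,0,0,0,0,50]]

```text
time_s: 5.2
ee_pos: [0.3995, -0.2971, 0.0466]
eef_rot: [0.354, 1.57, -0.832]
force: [0.1, -0.2, -0.1]
grip_width: 0.0405
```

Run:
```python
from plan import *
a=2.605-np.pi
plan([([.3998,-.297,.13],Rdown(.384),50,40),([.4679,.1122,.16],Rdown(a),50)])
```

```text
t 5.2 pos [ 0.3995 -0.2971  0.0466] q [-0.71  0.38  1.82 -0.    0.94 -1.1 ] F [ 0.1 -0.2 -0.1] grip 40.5
13 rows; end [0.4679 0.1123 0.1595]
[[-28,0,0,0,0,0,50],[-28,0,0,0,0,0,50],[-27,0,0,0,0,0,50],[-3,22,-35,0.092,0,0,50],[-3,18,-38,0.092,0,0,50],[-3,15,-38,0.092,0,0,50],[-3,11,-40,0.092,0,0,50],[-3,8,-41,0.092,0,0,50],[-3,3,-41,0.092,0,0,50],[-3,0,-42,0.092,0,0,50]]
[[-3,-4,-41,0.092,0,0,50],[-3,-8,-41,0.093,0,0,50],[-3,-11,-40,0.092,0,0,50]]
```

Call:
play_rows:
  deltas:
    - [[-28,0,0,0,0,0,50],[-28,0,0,0,0,0,50],[-27,0,0,0,0,0,50],[-3,22,-35,0.092,0,0,50],[-3,18,-38,0.092,0,0,50],[-3,15,-38,0.092,0,0,50],[-3,11,-40,0.092,0,0,50],[-3,8,-41,0.092,0,0,50],[-3,3,-41,0.092,0,0,50],[-3,0,-42,0.092,0,0,50]]

```text
time_s: 6.2
ee_pos: [0.4472, -0.0088, 0.1508]
eef_rot: [1.658, 1.57, -0.177]
force: [1.2, -1.1, -0.1]
grip_width: 0.05
```

Call:
play_rows:
  deltas:
    - [[-3,-4,-41,0.092,0,0,50],[-3,-8,-41,0.093,0,0,50],[-3,-11,-40,0.092,0,0,50],[0,0,0,0,0,0,50],[0,0,0,0,0,0,50]]

```text
time_s: 6.7
ee_pos: [0.4677, 0.1127, 0.1593]
eef_rot: [-0.504, 1.57, -2.609]
force: [0.6, -0.0, 0.4]
grip_width: 0.0501
```

```bash
python3 look.py d >/dev/null; python3 m2.py d
python3 - <<'E'
from plan import *
a=2.605-np.pi
plan([([.4679,.1122,.046],Rdown(a),50)])
E
```

```text
red area 117 top fit [ 0.5531 -0.2327  0.552 ] cost 39.5 | foot [ 0.5768 -0.2192] r_px 10.0
red area 103 top fit [5.399e-01 3.772e-01 5.000e-04] cost 29.96 | foot [0.5546 0.3852] r_px 12.0
red area 112 top fit [0.4345 0.3702 1.6211] cost 35.02 | foot [0.4455 0.3798] r_px 12.7
green area 112 top fit [ 0.5643 -0.3467  2.5496] cost 35.69 | foot [ 0.5799 -0.3524] r_px 12.6
green area 104 top fit [0.5394 0.2436 0.8861] cost 28.43 | foot [0.5546 0.2509] r_px 13.5
green area 108 top fit [0.4244 0.2395 0.4727] cost 32.92 | foot [0.4335 0.247 ] r_px 13.6
green area 65 top fit [ 0.3994 -0.2992  0.377 ] cost 0.45 | foot [ 0.4074 -0.3113] r_px 13.8
t 6.8 pos [0.4677 0.1115 0.1593] q [ 0.16  0.19  1.77 -0.    1.18  0.69] F [-0.7  0.5 -0.3] grip 50.2
3 rows; end [0.4681 0.1124 0.0463]
[[38,0,0,0,0,0,50],[38,0,0,0,0,0,50],[37,0,-1,0,0,0,50]]
```

View pics/scene_d.png

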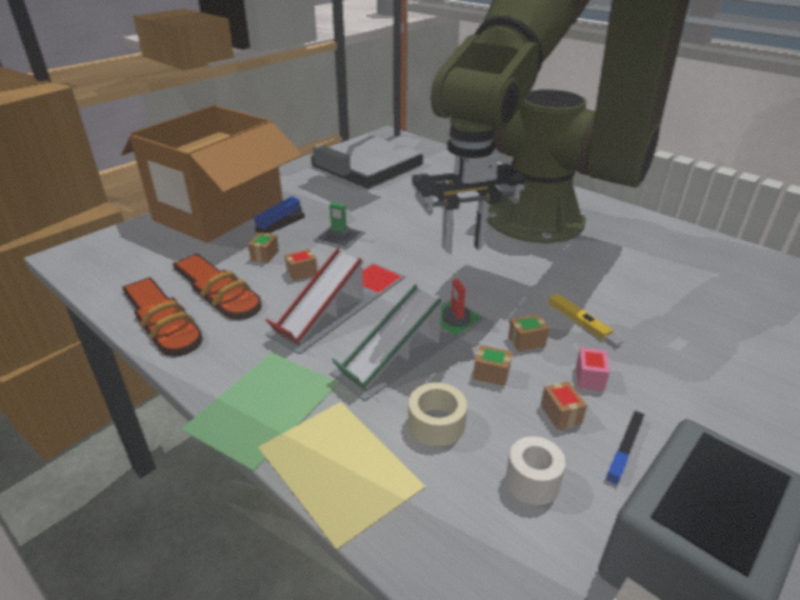

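Call:
play_rows:
  deltas:
    - [[38,0,0,0,0,0,50],[38,0,0,0,0,0,50],[37,0,-1,0,0,0,50],[0,0,0,0,0,0,50],[0,0,0,0,0,0,0],[0,0,0,0,0,0,0],[0,0,0,0,0,0,0],[0,0,0,0,0,0,0],[0,0,0,0,0,0,0],[0,0,0,0,0,0,0]]

```text
time_s: 7.8
ee_pos: [0.4686, 0.1133, 0.0469]
eef_rot: [2.222, 1.57, 0.114]
force: [-0.4, -0.8, 3.9]
grip_width: 0.0116
```

Call:
play_rows:
  deltas:
    - [[0,0,0,0,0,0,0],[-25,0,0,0,0,0,0],[-48,0,0,0,0,0,0],[0,0,0,0,0,0,0]]

```text
time_s: 8.2
ee_pos: [0.4706, 0.1137, 0.1243]
eef_rot: [2.275, 1.563, 0.167]
force: [-0.0, -0.2, -1.4]
grip_width: 0.012
```

Run:
```python
from plan import *
p,R=cur(); 
plan([([.472,-.103,.12],Rdown(2.605-np.pi),0),([.472,-.103,.0475],Rdown(2.605-np.pi),0,30)])
```

```text
t 8.2 pos [0.4706 0.1137 0.1243] q [0.16 0.24 1.8  0.   1.09 0.7 ] F [-0.  -0.2 -1.4] grip 12.0
t 8.2 pos [0.4706 0.1137 0.1243] q [0.16 0.24 1.8  0.   1.09 0.7 ] F [-0.  -0.2 -1.4] grip 12.0
8 rows; end [ 0.4723 -0.1026  0.0471]
[[1,22,37,0,-0.001,-0.001,0],[1,23,37,0,-0.001,-0.001,0],[0,22,37,0,-0.001,-0.002,0],[1,23,37,0,-0.001,-0.001,0],[1,22,37,0,-0.001,-0.001,0],[24,0,0,0,0,0,0],[24,0,0,0,0,0,0],[25,0,0,0,0,0,0]]
```

Call:
play_rows:
  deltas:
    - [[0,22,37,0,0,0,0],[0,23,37,0,0,0,0],[0,22,37,0,0,0,0],[0,22,37,0,0,0,0],[0,22,37,0,0,0,0],[24,0,0,0,0,0,0],[28,0,0,0,0,0,0],[15,0,0,0,0,0,0],[3,0,0,0,0,0,0],[0,0,0,0,0,0,0]]

```text
time_s: 9.2
ee_pos: [0.4688, -0.1024, 0.049]
eef_rot: [-1.336, 1.57, 2.84]
force: [-0.3, 0.3, -2.0]
grip_width: 0.0119
```

Call:
play_rows:
  deltas:
    - [[2,0,0,0,0,0,0],[0,0,0,0,0,0,0]]

```text
time_s: 9.4
ee_pos: [0.4694, -0.1025, 0.048]
eef_rot: [1.801, 1.57, -0.306]
force: [-0.3, -0.9, -1.5]
grip_width: 0.012
```

Call:
play_rows:
  deltas:
    - [[2,0,0,0,0,0,0],[0,0,0,0,0,0,0],[0,0,0,0,0,0,50],[0,0,0,0,0,0,50],[0,0,0,0,0,0,50],[0,0,0,0,0,0,50],[-28,0,0,0,0,0,50],[-28,0,0,0,0,0,50],[-27,0,0,0,0,0,50],[0,0,0,0,0,0,50]]

```text
time_s: 10.4
ee_pos: [0.4706, -0.103, 0.1316]
eef_rot: [1.819, 1.565, -0.289]
force: [0.9, 0.3, -1.4]
grip_width: 0.0496
```

Run:
```python
from plan import *
plan([([.3997,-.298,.13],Rdown(.384),50),([.3997,-.298,.046],Rdown(.384),50,30),('hold',1,50),('hold',7,0)])
```

```text
t 10.4 pos [ 0.4706 -0.103   0.1316] q [-0.29  0.22  1.8   0.    1.11  0.25] F [ 0.9  0.3 -1.4] grip 49.6
18 rows; end [ 0.3998 -0.2979  0.0465]
[[0,6,29,-0.132,0,-0.001,50],[0,1,30,-0.131,0,-0.001,50],[1,-2,29,-0.132,0,0,50],[0,-6,29,-0.131,0.001,-0.001,50],[0,-10,28,-0.132,0,-0.001,50],[0,-13,27,-0.131,0,-0.001,50],[0,-17,24,-0.132,0,0,50],[28,0,0,0,0,0,50],[28,0,0,0,0,0,50],[28,0,0,0,0,0,50]]
[[0,0,0,0,0,0,50],[0,0,0,0,0,0,0],[0,0,0,0,0,0,0],[0,0,0,0,0,0,0],[0,0,0,0,0,0,0],[0,0,0,0,0,0,0],[0,0,0,0,0,0,0],[0,0,0,0,0,0,0]]
```

```bash
python3 look.py e >/dev/null; python3 m2.py e |grep -E "area (5|6|7)"; python3 crop.py scene e 220 120 120 100 pics/c6.png
```

```text
green area 61 top fit [ 0.399  -0.2985  3.5527] cost 0.46 | foot [ 0.4071 -0.3114] r_px 13.7
```

View pics/c6.png

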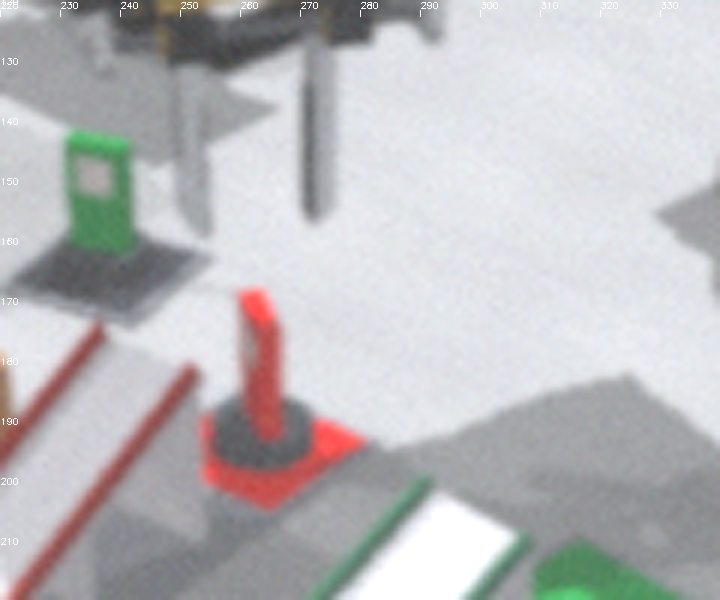

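Call:
play_rows:
  deltas:
    - [[0,6,29,-0.132,0,0,50],[0,1,30,-0.131,0,0,50],[0,-2,29,-0.132,0,0,50],[0,-6,29,-0.131,0,0,50],[0,-10,28,-0.132,0,0,50],[0,-13,27,-0.131,0,0,50],[0,-17,24,-0.132,0,0,50],[28,0,0,0,0,0,50],[28,0,0,0,0,0,50],[28,0,0,0,0,0,50]]

```text
time_s: 11.5
ee_pos: [0.3975, -0.2972, 0.0421]
eef_rot: [-2.672, 1.569, 2.424]
force: [0.5, -0.9, -0.5]
grip_width: 0.0498
```

Call:
play_rows:
  deltas:
    - [[0,0,0,0,0,0,50],[0,0,0,0,0,0,50],[0,0,0,0,0,0,0],[0,0,0,0,0,0,0],[0,0,0,0,0,0,0],[0,0,0,0,0,0,0],[0,0,0,0,0,0,0],[0,0,0,0,0,0,0],[0,0,0,0,0,0,0]]

```text
time_s: 12.4
ee_pos: [0.3982, -0.2974, 0.0444]
eef_rot: [-2.646, 1.57, 2.451]
force: [-0.8, 0.2, -1.6]
grip_width: 0.0118
```

Run:
```python
from plan import *
a=.384
p,R=cur(); print(R.round(3))
plan([([.3996,-.298,.16],Rdown(a),0),([.467,.104,.16],Rdown(-.1),0),([.467,.104,.048],Rdown(-.1),0,30)])
```

```text
t 12.4 pos [ 0.3982 -0.2974  0.0444] q [-0.72  0.39  1.82 -0.    0.93 -1.1 ] F [-0.8  0.2 -1.6] grip 11.8
[[-0.     0.927  0.375]
 [ 0.     0.375 -0.927]
 [-1.    -0.    -0.   ]]
t 12.4 pos [ 0.3982 -0.2974  0.0444] q [-0.72  0.39  1.82 -0.    0.93 -1.1 ] F [-0.8  0.2 -1.6] grip 11.8
17 rows; end [0.4672 0.1045 0.0484]
[[-39,0,0,0,0,0,0],[-38,1,1,0,0,0,0],[-39,0,0,0,0,0,0],[0,21,-35,0.048,0,0,0],[0,20,-35,0.049,0,0,0],[0,18,-37,0.048,0,0,0],[0,16,-38,0.049,0,0,0],[0,14,-38,0.048,0,0,0],[0,12,-39,0.048,0,0,0],[0,11,-39,0.049,0,0,0]]
[[0,9,-40,0.048,0,0,0],[0,6,-40,0.049,0,0,0],[0,5,-41,0.048,0,0,0],[28,0,0,0,0,0,0],[28,0,0,0,0,0,0],[28,0,0,0,0,0,0],[28,0,0,0,0,0,0]]
```

Call:
play_rows:
  deltas:
    - [[-39,0,0,0,0,0,0],[-38,0,0,0,0,0,0],[-39,0,0,0,0,0,0],[0,21,-35,0.048,0,0,0],[0,20,-35,0.049,0,0,0],[0,18,-37,0.048,0,0,0],[0,16,-38,0.049,0,0,0],[0,14,-38,0.048,0,0,0],[0,12,-39,0.048,0,0,0],[0,11,-39,0.049,0,0,0]]

```text
time_s: 13.4
ee_pos: [0.4453, -0.0144, 0.1605]
eef_rot: [-0.774, 1.571, -2.302]
force: [0.6, -1.3, -1.8]
grip_width: 0.0114
```

Call:
play_rows:
  deltas:
    - [[0,9,-40,0.048,0,0,0],[0,6,-40,0.049,0,0,0],[0,5,-41,0.048,0,0,0],[28,0,0,0,0,0,0],[28,0,0,0,0,0,0],[28,0,0,0,0,0,0],[22,0,0,0,0,0,0],[3,0,0,0,0,0,0],[2,0,0,0,0,0,0],[0,0,0,0,0,0,0]]

```text
time_s: 14.4
ee_pos: [0.4665, 0.105, 0.0503]
eef_rot: [1.806, 1.57, 0.135]
force: [-0.6, 0.7, -1.2]
grip_width: 0.0118
```

Run:
```python
from plan import *
plan([([.467,.104,.0455],Rdown(-.1),0)])
```

```text
t 14.4 pos [0.4665 0.105  0.0503] q [ 0.14  0.34  1.87 -0.    0.93  0.24] F [-0.6  0.7 -1.2] grip 11.8
1 rows; end [0.4674 0.1039 0.0453]
[[5,1,1,0,0,-0.001,0]]
```

Call:
play_rows:
  deltas:
    - [[4,0,0,0,0,0,0],[0,0,0,0,0,0,0],[0,0,0,0,0,0,50],[0,0,0,0,0,0,50],[0,0,0,0,0,0,50],[0,0,0,0,0,0,50],[-28,0,0,0,0,0,50],[-28,0,0,0,0,0,50],[-45,0,0,0,0,0,70],[0,0,0,0,0,0,70]]

```text
time_s: 15.4
ee_pos: [0.4682, 0.1053, 0.1515]
eef_rot: [1.82, 1.562, 0.149]
force: [0.5, -0.0, -1.5]
grip_width: 0.0628
```

Run:
```python
from plan import *
plan([([.4297,.2467,.15],Rdown(.992),74),('hold',1,74)])
```

```text
t 15.4 pos [0.4682 0.1053 0.1515] q [0.14 0.19 1.79 0.   1.15 0.24] F [ 0.5 -0.  -1.5] grip 62.8
9 rows; end [0.4302 0.2467 0.1496]
[[0,-7,-17,-0.136,0,-0.001,74],[0,-4,-18,-0.137,0.001,-0.001,74],[1,-1,-18,-0.136,0,-0.001,74],[0,0,-18,-0.137,0,-0.001,74],[0,4,-18,-0.136,0.001,-0.001,74],[0,5,-18,-0.137,0,-0.001,74],[0,8,-16,-0.136,0,-0.001,74],[1,11,-15,-0.137,0.001,-0.001,74],[0,0,0,0,0,0,74]]
```

Call:
play_rows:
  deltas:
    - [[0,-7,-17,-0.136,0,0,74],[0,-4,-18,-0.137,0,0,74],[1,-1,-18,-0.136,0,0,74],[0,0,-18,-0.137,0,0,74],[0,4,-18,-0.136,0,0,74],[0,5,-18,-0.137,0,0,74],[0,8,-16,-0.136,0,0,74],[0,11,-15,-0.137,0,0,74],[0,0,0,0,0,0,74]]

```text
time_s: 16.3
ee_pos: [0.4275, 0.2476, 0.145]
eef_rot: [-2.668, 1.57, 3.041]
force: [0.1, 0.3, -0.4]
grip_width: 0.0736
```

```bash
python3 look.py f >/dev/null; python3 m2.py f |grep -E "area (3|4|5|6|7)"; python3 crop.py top f 235 130 120 120 pics/c7.png; python3 -c "
from plan import *
p,R=cur();print(R.round(3))"
```

```text
green area 70 top fit [ 0.5403  0.2395 -0.521 ] cost 17.23 | foot [0.5566 0.2499] r_px 14.0
t 16.4 pos [0.4279 0.2461 0.145 ] q [ 0.45  0.24  1.75 -0.    1.16 -0.54] F [-0.4 -0.7 -0.6] grip 73.9
[[-0.     0.549  0.836]
 [-0.     0.836 -0.549]
 [-1.    -0.001 -0.   ]]
```

View pics/c7.png

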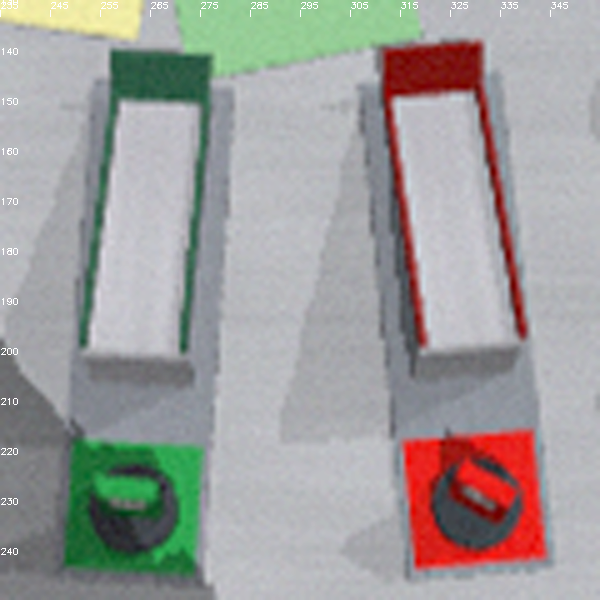

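View pics/scene_f.png

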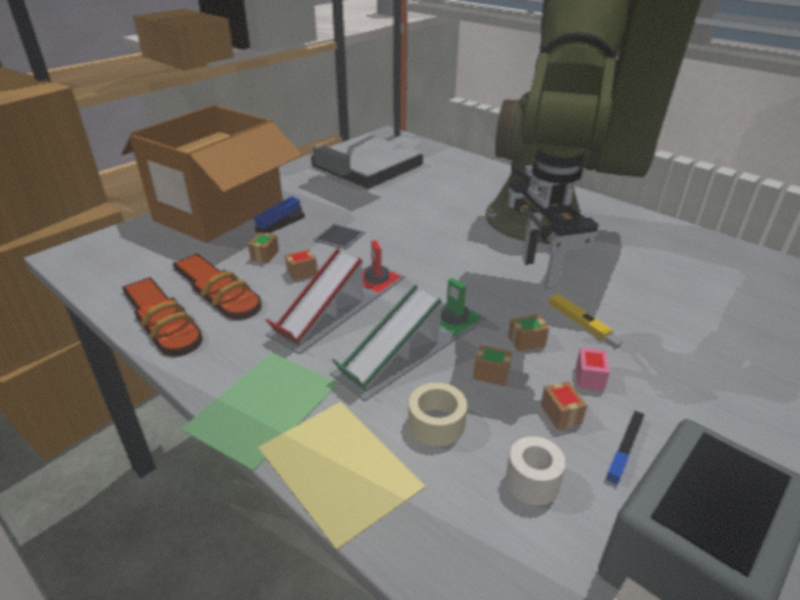

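```bash
cat >> plan.py <<'E'
TR={"g":(np.array([.5888,.0978]),-.0484),"r":(np.array([.5934,-.0922]),.0872)}
C25,S25=np.cos(np.deg2rad(25)),np.sin(np.deg2rad(25))
def lane(k,s,h):
    """TCP pose h above lane floor (along normal) at s m up-slope from stop"""
    o,psi=TR[k]; d=np.array([np.cos(psi),np.sin(psi),0]); n=S25*d+C25*np.array([0,0,1.])
    return np.r_[o,0]+d*(.135-s*C25)+np.array([0,0,.012+s*S25])+n*h
E
python3 - <<'E'
from plan import *
a=.992
plan([([.4297,.2467,.0132],Rdown(a),74,36),('hold',1,74),('hold',5,0)])
RL=Rlane(TR['g'][1])
s0=(np.array([.4297,.2467,.0132]),Rdown(a))
plan([([.4297,.2467,.17],Rdown(a),0,40),(lane('g',.085,.08),RL,0),('hold',2,0)],start=s0)
E
```

```text
t 16.4 pos [0.4279 0.2461 0.145 ] q [ 0.45  0.24  1.75 -0.    1.16 -0.54] F [-0.4 -0.7 -0.6] grip 73.9
10 rows; end [0.4297 0.2472 0.013 ]
[[33,0,0,-0.001,0,0,74],[33,1,1,0,0,0,74],[33,0,0,-0.001,0,0,74],[33,1,0,0,0,0.001,74],[0,0,0,0,0,0,74],[0,0,0,0,0,0,0],[0,0,0,0,0,0,0],[0,0,0,0,0,0,0],[0,0,0,0,0,0,0],[0,0,0,0,0,0,0]]Traceback (most recent call last):
  File "<stdin>", line 6, in <module>
  File "plan.py", line 16, in plan
    if L[0]=='hold':
       ^^^^^^^^^^^^
ValueError: The truth value of an array with more than one element is ambiguous. Use a.any() or a.all()
```

Call:
play_rows:
  deltas:
    - [[33,0,0,0,0,0,74],[33,1,1,0,0,0,74],[33,0,0,0,0,0,74],[28,1,0,0,0,0,74],[4,0,0,0,0,0,74],[0,0,0,0,0,0,74],[0,0,0,0,0,0,0],[0,0,0,0,0,0,0],[0,0,0,0,0,0,0],[0,0,0,0,0,0,0]]
  grip_force: 20

```text
time_s: 17.4
ee_pos: [0.4302, 0.2476, 0.0151]
eef_rot: [1.035, 1.57, 0.456]
force: [0.0, 0.7, 0.3]
grip_width: 0.0455
```

```bash
sed -i "s/if L\[0\]=='hold'/if isinstance(L[0],str)/" plan.py
python3 - <<'E'
from plan import *
a=.992
RL=Rlane(TR['g'][1])
p,R=cur()
plan([([.4297,.2467,.17],Rdown(a),0,40),(lane('g',.085,.08),RL,0),('hold',2,0)])
E
```

```text
t 17.4 pos [0.4302 0.2476 0.0151] q [ 0.45  0.44  1.84  0.    0.87 -0.54] F [0.  0.7 0.3] grip 45.5
t 17.4 pos [0.4302 0.2476 0.0151] q [ 0.45  0.44  1.84  0.    0.87 -0.54] F [0.  0.7 0.3] grip 45.5
13 rows; end [0.6808 0.0933 0.1202]
[[-39,0,0,0,0,0,0],[-38,0,0,0,0,0,0],[-39,-1,0,0,0,-0.001,0],[-39,0,0,0,0.001,0,0],[7,1,42,-0.075,0.061,-0.017,0],[5,-2,42,-0.074,0.061,-0.016,0],[2,-4,43,-0.075,0.06,-0.017,0],[-1,-8,41,-0.074,0.061,-0.016,0],[-3,-12,41,-0.075,0.061,-0.017,0],[-5,-14,40,-0.074,0.061,-0.016,0]]
[[-7,-17,39,-0.075,0.06,-0.017,0],[0,0,0,0,0,0,0],[0,0,0,0,0,0,0]]
```

Call:
play_rows:
  deltas:
    - [[0,0,0,0,0,0,0],[0,0,0,0,0,0,0],[-39,0,0,0,0,0,0],[-38,0,0,0,0,0,0],[-39,0,0,0,0,0,0],[-49,0,0,0,0,0,0],[0,0,0,0,0,0,0]]

```text
time_s: 18.1
ee_pos: [0.4319, 0.2485, 0.1854]
eef_rot: [1.03, 1.561, 0.451]
force: [0.6, -0.1, -2.2]
grip_width: 0.0437
```

Call:
play_rows:
  deltas:
    - [[7,1,42,-0.075,0.061,-0.017,0],[5,-2,42,-0.074,0.061,-0.016,0],[2,-4,43,-0.075,0.06,-0.017,0],[-1,-8,41,-0.074,0.061,-0.016,0],[-3,-12,41,-0.075,0.061,-0.017,0],[-5,-14,40,-0.074,0.061,-0.016,0],[-7,-17,39,-0.075,0.06,-0.017,0],[0,0,0,0,0,0,0],[0,0,0,0,0,0,0]]

```text
time_s: 19.0
ee_pos: [0.6703, 0.1012, 0.1302]
eef_rot: [-3.125, 1.153, 3.084]
force: [-0.6, 0.4, -1.0]
grip_width: 0.044
```

```bash
python3 look.py g >/dev/null;python3 - <<'E'
from plan import *
RL=Rlane(TR['g'][1])
p,R=cur()
print(R.round(3),RL.round(3))
plan([(lane('g',.085,.018),RL,0,20)])
E
```

```text
t 19.1 pos [0.67   0.1022 0.1336] q [ 0.08  0.94  0.74  0.06  1.87 -1.42] F [-0.1  0.3 -0.4] grip 44.0
[[-0.402  0.072  0.913]
 [ 0.023  0.997 -0.068]
 [-0.915 -0.006 -0.403]] [[-0.422  0.048  0.905]
 [ 0.02   0.999 -0.044]
 [-0.906  0.    -0.423]]
t 19.1 pos [0.67   0.1022 0.1336] q [ 0.08  0.94  0.74  0.06  1.87 -1.42] F [-0.1  0.3 -0.4] grip 44.0
4 rows; end [0.6549 0.0948 0.0645]
[[17,-2,4,-0.006,0.005,-0.001,0],[18,-2,3,-0.006,0.006,-0.001,0],[17,-2,4,-0.006,0.005,-0.001,0],[17,-2,4,-0.006,0.006,-0.001,0]]
```

View pics/scene_g.png

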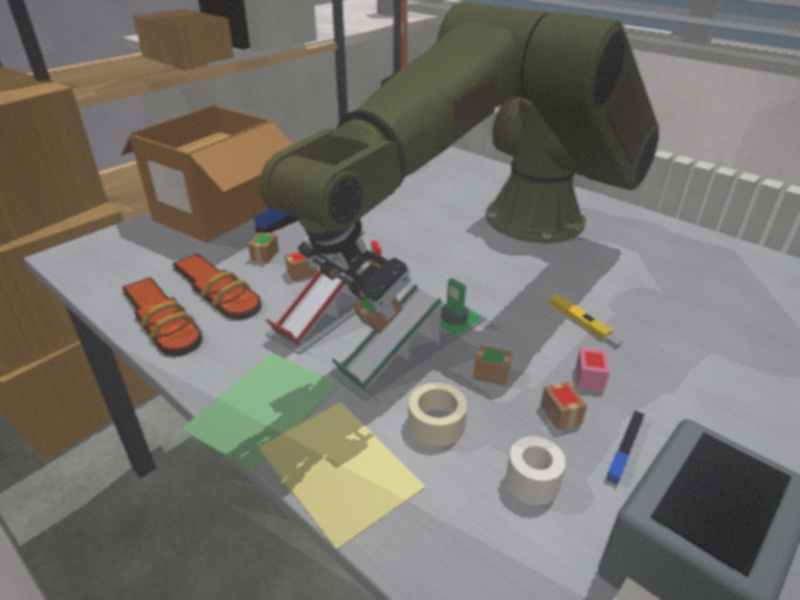

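Call:
play_rows:
  deltas:
    - [[0,-4,8,-0.024,0.022,-0.004,0],[17,-2,4,0,0,0,0],[18,-2,2,0,0,0,0],[15,0,1,0,0,0,0],[12,0,0,0,0,0,0],[0,0,0,0,0,0,0],[0,0,0,0,0,0,0]]

```text
time_s: 19.8
ee_pos: [0.6575, 0.0945, 0.0726]
eef_rot: [3.141, 1.136, 3.093]
force: [-0.9, -0.0, -0.5]
grip_width: 0.0439
```

```bash
python3 look.py h >/dev/null;python3 - <<'E'
from plan import *
RL=Rlane(TR['g'][1])
p,R=cur()
print(R.round(3))
plan([(lane('g',.085,.0165),RL,0,20)])
E
python3 crop.py scene h 210 160 120 120 pics/c8.png
```

```text
t 19.9 pos [0.6579 0.0942 0.0723] q [ 0.07  0.97  0.83  0.05  1.77 -1.46] F [-0.5 -0.4 -0.8] grip 43.9
[[-0.421  0.048  0.906]
 [ 0.021  0.999 -0.044]
 [-0.907  0.    -0.421]]
t 19.9 pos [0.6579 0.0942 0.0723] q [ 0.07  0.97  0.83  0.05  1.77 -1.46] F [-0.5 -0.4 -0.8] grip 43.9
1 rows; end [0.6537 0.0944 0.0633]
[[10,0,0,0,0.001,0,0]]
```

View pics/c8.png

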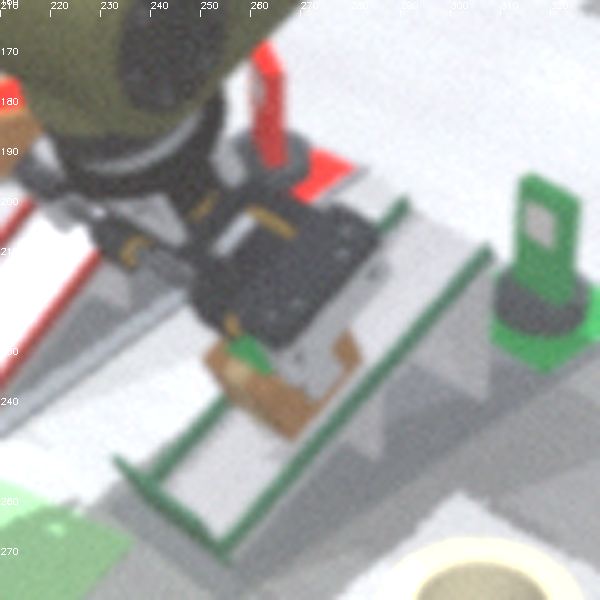

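Call:
play_rows:
  deltas:
    - [[6,0,0,0,0,0,0],[3,0,0,0,0,0,0],[0,0,0,0,0,0,0],[0,0,0,0,0,0,58],[0,0,0,0,0,0,58],[0,0,0,0,0,0,58],[0,0,0,0,0,0,58],[0,0,0,0,0,0,58]]

```text
time_s: 20.7
ee_pos: [0.6537, 0.0941, 0.0624]
eef_rot: [-3.142, 1.133, 3.093]
force: [0.6, 0.1, -0.3]
grip_width: 0.0582
```

```bash
python3 look.py i ; 
python3 crop.py scene i 210 160 120 120 pics/c9.png
```

```text
{'time_s': 20.8, 'qpos': array([ 0.06739688,  0.97025261,  0.85765451,  0.04980194,  1.74822621,
       -1.4567786 ]), 'joint_vel': array([-0.00011555,  0.0019624 , -0.00085886,  0.00100777,  0.00052859,
       -0.00097136]), 'tau': array([-1.54545345e-03, -8.39223647e+01, -3.40273190e+01,  1.19374772e-01,
        1.20001115e+00,  6.85346400e-03]), 'ee_pos': array([0.65366218, 0.09409614, 0.06239878]), 'eef_rot': array([-3.14149734,  1.1334605 ,  3.09303534]), 'force': array([0.0992909 , 0.02230465, 0.48070484]), 'moment': array([ 0.05565788, -0.16540406,  0.05044951]), 'grip_width': 0.05795759694271895}
```

View pics/c9.png

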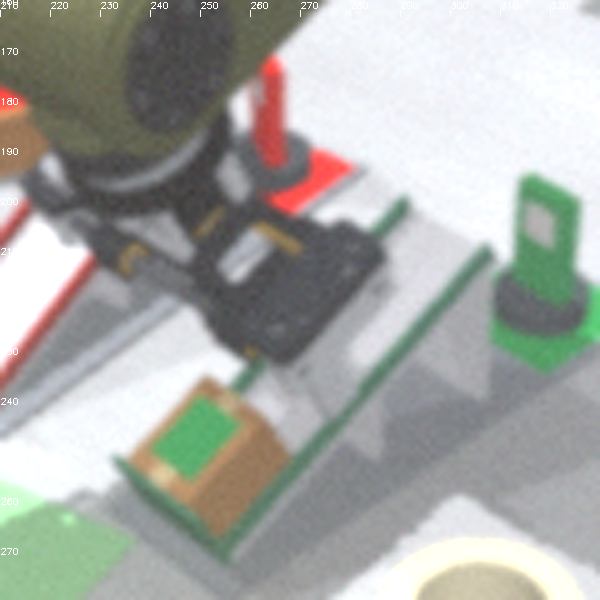

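Run:
```python
from plan import *
RL=Rlane(TR['g'][1]); a=.393
p,R=cur(); q=p-R[:,0]*.09
plan([(q,R,70),([.5474,.2496,.15],Rdown(a),74)])
```

```text
t 20.8 pos [0.6537 0.0941 0.0624] q [ 0.07  0.97  0.86  0.05  1.75 -1.46] F [0.1 0.  0.5] grip 58.0
t 20.8 pos [0.6537 0.0941 0.0624] q [ 0.07  0.97  0.86  0.05  1.75 -1.46] F [0.1 0.  0.5] grip 58.0
11 rows; end [0.547  0.2495 0.1496]
[[-45,0,0,0,0,0,70],[-45,0,0,0,0,0,70],[7,17,-16,0.123,-0.043,0.027,74],[6,14,-17,0.124,-0.044,0.028,74],[6,12,-20,0.123,-0.043,0.027,74],[5,9,-21,0.123,-0.043,0.028,74],[4,7,-23,0.124,-0.043,0.027,74],[4,4,-23,0.123,-0.044,0.028,74],[3,0,-23,0.124,-0.043,0.027,74],[1,-2,-24,0.123,-0.043,0.027,74]]
[[1,-6,-23,0.123,-0.044,0.028,74]]
```

Call:
play_rows:
  deltas:
    - [[-45,0,0,0,0,0,58],[-45,0,0,0,0,0,70],[7,17,-16,0.123,-0.043,0.027,74],[6,14,-17,0.124,-0.044,0.028,74],[6,12,-20,0.123,-0.043,0.027,74],[5,9,-21,0.123,-0.043,0.028,74],[4,7,-23,0.124,-0.043,0.027,74],[4,4,-23,0.123,-0.044,0.028,74],[3,0,-23,0.124,-0.043,0.027,74],[1,-2,-24,0.123,-0.043,0.027,74]]

```text
time_s: 21.8
ee_pos: [0.5629, 0.2328, 0.1497]
eef_rot: [-2.65, 1.521, 2.574]
force: [0.5, 0.2, -0.5]
grip_width: 0.0741
```

Call:
play_rows:
  deltas:
    - [[1,-6,-23,0.123,-0.044,0.028,74],[0,0,0,0,0,0,74],[0,0,0,0,0,0,74]]

```text
time_s: 22.1
ee_pos: [0.5469, 0.2498, 0.1501]
eef_rot: [1.345, 1.57, 0.17]
force: [0.3, 0.2, -0.4]
grip_width: 0.0738
```

```bash
python3 look.py j >/dev/null
python3 - <<'E'
from plan import *
a=.393
p,R=cur(); print(R.round(3))
plan([([.5474,.2496,.0138],Rdown(a),74,36),('hold',1,74),('hold',5,0)])
E
```

```text
t 22.2 pos [0.5476 0.2489 0.1496] q [ 0.37  0.46  1.43 -0.    1.25 -0.03] F [ 0.1 -0.3 -0.4] grip 74.1
[[ 0.     0.923  0.384]
 [-0.     0.384 -0.923]
 [-1.     0.     0.   ]]
t 22.2 pos [0.5476 0.2489 0.1496] q [ 0.37  0.46  1.43 -0.    1.25 -0.03] F [ 0.1 -0.3 -0.4] grip 74.1
10 rows; end [0.5472 0.2499 0.0136]
[[34,0,0,0,0,0,74],[34,0,0,0.001,0,0,74],[34,0,-1,0,0,0,74],[34,0,0,0,0,0,74],[0,0,0,0,0,0,74],[0,0,0,0,0,0,0],[0,0,0,0,0,0,0],[0,0,0,0,0,0,0],[0,0,0,0,0,0,0],[0,0,0,0,0,0,0]]
```

View pics/scene_j.png

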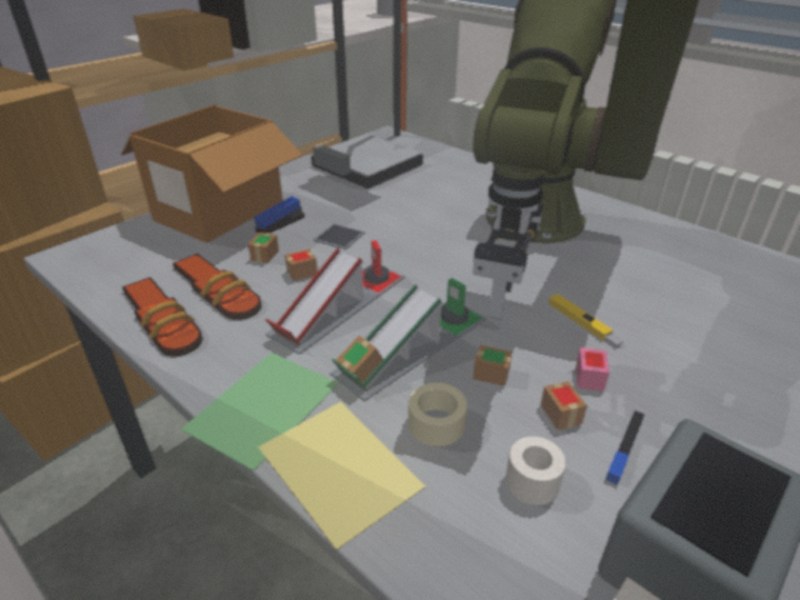

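Call:
play_rows:
  deltas:
    - [[34,0,0,0,0,0,74],[34,0,0,0,0,0,74],[34,0,0,0,0,0,74],[28,0,0,0,0,0,74],[5,0,0,0,0,0,74],[0,0,0,0,0,0,0],[0,0,0,0,0,0,0],[0,0,0,0,0,0,0],[0,0,0,0,0,0,0],[0,0,0,0,0,0,0]]

```text
time_s: 23.2
ee_pos: [0.5476, 0.2496, 0.0158]
eef_rot: [1.304, 1.569, 0.126]
force: [-0.6, -0.1, 6.9]
grip_width: 0.0442
```

Call:
play_rows:
  deltas:
    - [[0,0,0,0,0,0,0]]

```text
time_s: 23.3
ee_pos: [0.5476, 0.2496, 0.0158]
eef_rot: [1.293, 1.569, 0.116]
force: [-0.3, -0.7, 7.1]
grip_width: 0.0439
```

Run:
```python
from plan import *
RL=Rlane(TR['g'][1]); a=.393
p,R=cur()
plan([([p[0],p[1],.19],R,0,44),(lane('g',.115,.09),RL,0,40),('hold',2,0)],wmax=.12)
```

```text
t 23.3 pos [0.5476 0.2496 0.0158] q [ 0.37  0.62  1.53 -0.    0.99 -0.03] F [-0.3 -0.7  7.1] grip 43.9
t 23.3 pos [0.5476 0.2496 0.0158] q [ 0.37  0.62  1.53 -0.    0.99 -0.03] F [-0.3 -0.7  7.1] grip 43.9
17 rows; end [0.6579 0.0947 0.1422]
[[-44,0,0,0,0,0,0],[-43,0,0,0,0,0,0],[-44,0,0,0,0,0,0],[-43,0,0,0,0,0,0],[4,4,17,-0.101,0.035,-0.023,0],[4,2,17,-0.101,0.036,-0.022,0],[3,1,18,-0.101,0.035,-0.022,0],[2,-2,17,-0.101,0.036,-0.023,0],[2,-3,18,-0.101,0.035,-0.022,0],[2,-4,17,-0.1,0.036,-0.023,0]]
[[0,-7,17,-0.101,0.035,-0.022,0],[1,-7,16,-0.101,0.036,-0.023,0],[0,-10,15,-0.101,0.035,-0.022,0],[0,-11,14,-0.101,0.036,-0.023,0],[-1,-12,13,-0.101,0.035,-0.022,0],[0,0,0,0,0,0,0],[0,0,0,0,0,0,0]]
```

Call:
play_rows:
  deltas:
    - [[-44,0,0,0,0,0,0],[-43,0,0,0,0,0,0],[-44,0,0,0,0,0,0],[-43,0,0,0,0,0,0],[4,4,17,-0.101,0.035,-0.023,0],[4,2,17,-0.101,0.036,-0.022,0],[3,1,18,-0.101,0.035,-0.022,0],[2,-2,17,-0.101,0.036,-0.023,0],[2,-3,18,-0.101,0.035,-0.022,0],[2,-4,17,-0.1,0.036,-0.023,0]]

```text
time_s: 24.3
ee_pos: [0.6074, 0.1643, 0.1624]
eef_rot: [-2.883, 1.321, 2.834]
force: [-0.1, 0.1, -0.8]
grip_width: 0.0441
```

Call:
play_rows:
  deltas:
    - [[0,-7,17,-0.101,0.035,-0.022,0],[1,-7,16,-0.101,0.036,-0.023,0],[0,-10,15,-0.101,0.035,-0.022,0],[0,-11,14,-0.101,0.036,-0.023,0],[-1,-12,13,-0.101,0.035,-0.022,0],[0,0,0,0,0,0,0],[0,0,0,0,0,0,0]]

```text
time_s: 25.0
ee_pos: [0.6574, 0.0948, 0.1405]
eef_rot: [-3.14, 1.133, 3.092]
force: [0.0, 0.3, 0.0]
grip_width: 0.0443
```

```bash
python3 look.py k >/dev/null
python3 - <<'E'
from plan import *
RL=Rlane(TR['g'][1])
p,R=cur()
print(R.round(3))
plan([(lane('g',.115,.0165),RL,0,18)])
E
python3 crop.py scene k 200 130 120 120 pics/c10.png
```

```text
t 25.1 pos [0.6573 0.0952 0.1417] q [ 0.07  0.91  0.77  0.05  1.89 -1.45] F [ 0.4 -0.6 -1. ] grip 44.2
[[-0.422  0.05   0.905]
 [ 0.021  0.999 -0.046]
 [-0.906 -0.001 -0.423]]
t 25.1 pos [0.6573 0.0952 0.1417] q [ 0.07  0.91  0.77  0.05  1.89 -1.45] F [ 0.4 -0.6 -1. ] grip 44.2
5 rows; end [0.6264 0.0957 0.0755]
[[15,0,0,0,0,0,0],[14,0,0,-0.001,0,0,0],[15,0,0,0,0,0,0],[14,-1,0,0,0,0,0],[15,0,0,-0.001,0,0,0]]
```

View pics/c10.png

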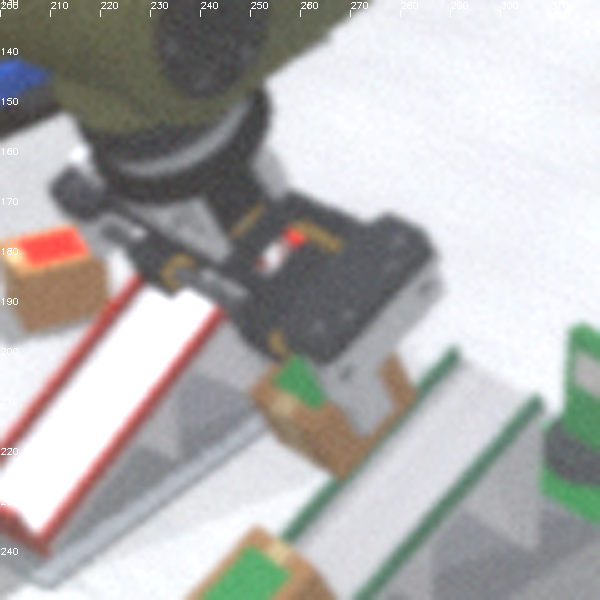

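Call:
play_rows:
  deltas:
    - [[16,0,0,0,0,0,0],[18,0,0,0,0,0,0],[18,0,0,0,0,0,0],[14,0,0,0,0,0,0],[5,0,0,0,0,0,0],[0,0,0,0,0,0,0],[0,0,0,0,0,0,0]]

```text
time_s: 25.8
ee_pos: [0.6279, 0.0962, 0.0778]
eef_rot: [-3.141, 1.135, 3.093]
force: [-1.1, -0.2, -0.4]
grip_width: 0.0438
```

Run:
```python
from plan import *
p,R=cur()
plan([(lane('g',.115,.018),Rlane(TR['g'][1]),0,18)])
```

```text
t 25.8 pos [0.6279 0.0962 0.0778] q [ 0.07  0.89  0.97  0.05  1.72 -1.45] F [-1.1 -0.2 -0.4] grip 43.8
t 25.8 pos [0.6279 0.0962 0.0778] q [ 0.07  0.89  0.97  0.05  1.72 -1.45] F [-1.1 -0.2 -0.4] grip 43.8
1 rows; end [0.6275 0.0962 0.0769]
[[1,0,0,0,0,0,0]]
```

Release, retreat, then head for the left red parcel (0.5484, 0.3869; jaw 1.02−π/2).

Call:
play_rows:
  deltas:
    - [[1,0,0,0,0,0,0],[0,0,0,0,0,0,58],[0,0,0,0,0,0,58],[0,0,0,0,0,0,58],[0,0,0,0,0,0,58],[-45,0,0,0,0,0,58],[-45,0,0,0,0,0,70],[0,0,0,0,0,0,74],[0,0,0,0,0,0,74]]

```text
time_s: 26.7
ee_pos: [0.6655, 0.0941, 0.1576]
eef_rot: [-3.141, 1.135, 3.093]
force: [-0.0, 0.1, -0.3]
grip_width: 0.0739
```

```bash
python3 look.py l >/dev/null; python3 crop.py scene l 210 160 120 120 pics/c11.png
python3 - <<'E'
from plan import *
a=1.03-np.pi/2
p,R=cur()
plan([([.5484,.3869,.16],Rdown(a),74)],wmax=.13)
E
python3 m2.py l |grep -E "area (3|4|5|6|7)"
```

```text
t 26.8 pos [0.6645 0.0942 0.1559] q [ 0.07  0.93  0.71  0.05  1.93 -1.45] F [-0.4  0.2 -0.1] grip 74.0
t 26.8 pos [0.6645 0.0942 0.1559] q [ 0.07  0.93  0.71  0.05  1.93 -1.45] F [-0.4  0.2 -0.1] grip 74.0
17 rows; end [0.5485 0.3865 0.16  ]
[[3,17,-7,0.119,-0.016,0.027,74],[3,16,-9,0.119,-0.016,0.026,74],[4,14,-11,0.119,-0.016,0.027,74],[4,13,-13,0.119,-0.016,0.027,74],[4,12,-14,0.119,-0.016,0.026,74],[4,9,-15,0.119,-0.016,0.027,74],[3,8,-17,0.119,-0.015,0.026,74],[4,5,-17,0.119,-0.016,0.027,74],[4,3,-18,0.12,-0.016,0.027,74],[3,1,-18,0.119,-0.016,0.026,74]]
[[3,-1,-18,0.119,-0.016,0.027,74],[3,-4,-18,0.119,-0.016,0.027,74],[3,-6,-18,0.119,-0.016,0.026,74],[1,-7,-16,0.119,-0.016,0.027,74],[2,-10,-16,0.119,-0.016,0.027,74],[1,-12,-14,0.119,-0.016,0.026,74],[0,-13,-13,0.119,-0.015,0.027,74]]
```

View pics/c11.png

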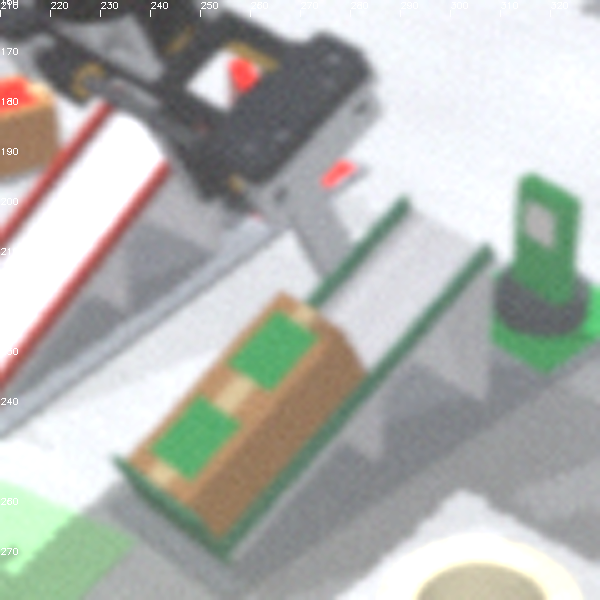

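Call:
play_rows:
  deltas:
    - [[3,17,-7,0.119,-0.016,0.027,74],[3,16,-9,0.119,-0.016,0.026,74],[4,14,-11,0.119,-0.016,0.027,74],[4,13,-13,0.119,-0.016,0.027,74],[4,12,-14,0.119,-0.016,0.026,74],[4,9,-15,0.119,-0.016,0.027,74],[3,8,-17,0.119,-0.015,0.026,74],[4,5,-17,0.119,-0.016,0.027,74],[4,3,-18,0.12,-0.016,0.027,74],[3,1,-18,0.119,-0.016,0.026,74]]

```text
time_s: 27.8
ee_pos: [0.5955, 0.2666, 0.1586]
eef_rot: [-2.523, 1.361, 2.48]
force: [0.2, -0.6, 0.2]
grip_width: 0.0738
```

Call:
play_rows:
  deltas:
    - [[3,-1,-18,0.119,-0.016,0.027,74],[3,-4,-18,0.119,-0.016,0.027,74],[3,-6,-18,0.119,-0.016,0.026,74],[1,-7,-16,0.119,-0.016,0.027,74],[2,-10,-16,0.119,-0.016,0.027,74],[1,-12,-14,0.119,-0.016,0.026,74],[0,-13,-13,0.119,-0.015,0.027,74],[0,0,0,0,0,0,74],[0,0,0,0,0,0,74]]

```text
time_s: 28.7
ee_pos: [0.5485, 0.3863, 0.1601]
eef_rot: [1.968, 1.57, -0.14]
force: [-0.9, 0.2, -0.4]
grip_width: 0.0742
```

```bash
python3 look.py m >/dev/null
python3 - <<'E'
from plan import *
a=1.03-np.pi/2
p,R=cur(); print(R.round(3))
plan([([.5484,.3869,.0145],Rdown(a),74,36)])
E
python3 m2.py m |grep -E "area (3|4|5|6|7)"
```

```text
t 28.8 pos [0.5492 0.3856 0.1606] q [ 0.56  0.61  1.19 -0.    1.35  1.1 ] F [ 0.8 -0.2  0.3] grip 74.0
[[ 0.002  0.858 -0.514]
 [ 0.    -0.514 -0.858]
 [-1.     0.001 -0.001]]
t 28.8 pos [0.5492 0.3856 0.1606] q [ 0.56  0.61  1.19 -0.    1.35  1.1 ] F [ 0.8 -0.2  0.3] grip 74.0
5 rows; end [0.5482 0.3875 0.0146]
[[29,0,0,0,0,0,74],[29,-1,0,0.001,0,-0.001,74],[30,0,0,0,-0.001,0,74],[29,0,0,0,0,0,74],[29,-1,-1,0,0,0,74]]
green area 79 top fit [0.7108 0.0899 0.4872] cost 20.03 | foot [0.7187 0.0659] r_px 6.7
```

View pics/scene_m.png

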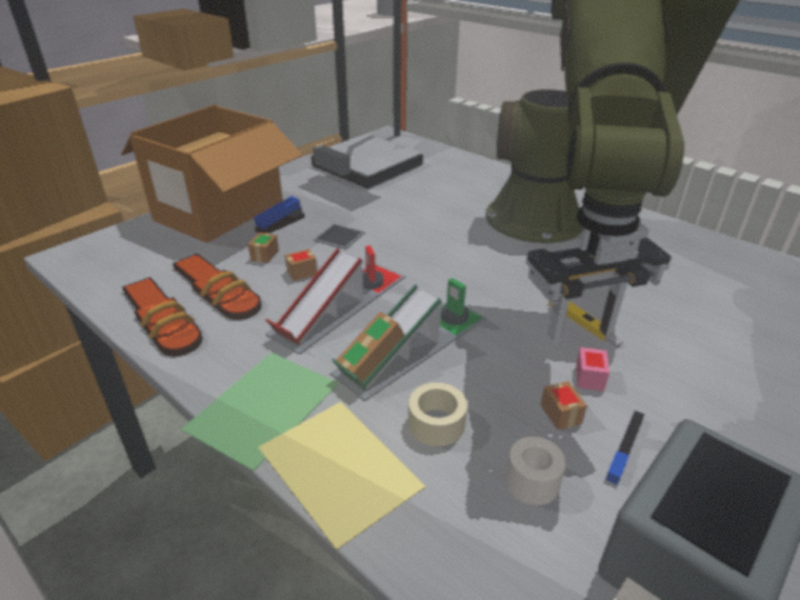

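```bash
python3 crop.py top m 300 190 70 60 pics/c12.png
python3 - <<'E'
from geo import *
c=load("top","m"); red,green=masks(c["img"])
E
```

```text
(no output)
```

View pics/c12.png

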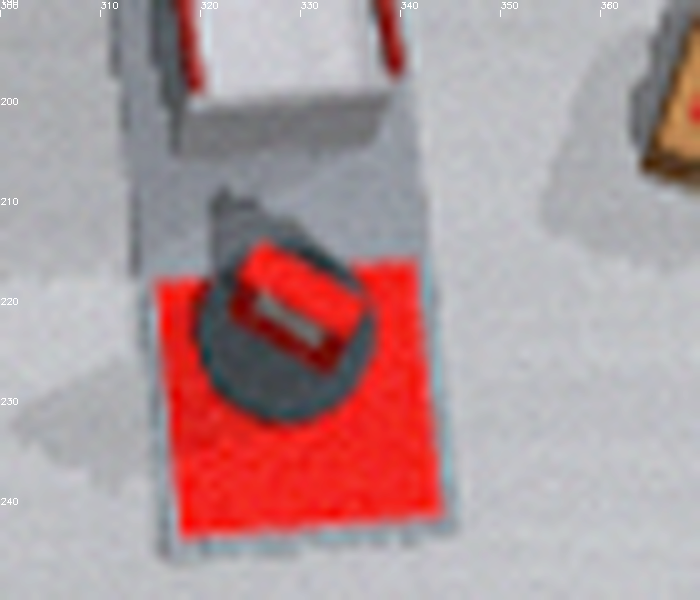

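Call:
play_rows:
  deltas:
    - [[34,0,0,0,0,0,74],[34,-1,0,0,0,0,74],[34,0,0,0,0,0,74],[34,0,0,0,0,0,74],[10,0,0,0,0,0,74],[0,0,0,0,0,0,0],[0,0,0,0,0,0,0],[0,0,0,0,0,0,0],[0,0,0,0,0,0,0],[0,0,0,0,0,0,0]]

```text
time_s: 29.8
ee_pos: [0.5492, 0.3874, 0.0166]
eef_rot: [2.421, 1.566, 0.309]
force: [-0.3, -0.5, 7.4]
grip_width: 0.0438
```

Call:
play_rows:
  deltas:
    - [[0,0,0,0,0,0,0]]

```text
time_s: 29.9
ee_pos: [0.5493, 0.3874, 0.0165]
eef_rot: [2.409, 1.566, 0.298]
force: [-1.1, -0.8, 6.5]
grip_width: 0.0444
```

Run:
```python
from plan import *
RL=Rlane(TR['r'][1],flip=-1)
p,R=cur()
plan([([p[0],p[1],.19],R,0,44),([.6,.15,.2],Rdown(-1.1),0),(lane('r',.085,.09),RL,0,40),('hold',2,0)],wmax=.12)
```

```text
t 29.9 pos [0.5493 0.3874 0.0165] q [ 0.56  0.76  1.29 -0.    1.09  1.1 ] F [-1.1 -0.8  6.5] grip 44.4
t 29.9 pos [0.5493 0.3874 0.0165] q [ 0.56  0.76  1.29 -0.    1.09  1.1 ] F [-1.1 -0.8  6.5] grip 44.4
19 rows; end [ 0.6887 -0.0844  0.1296]
[[-43,0,0,0,0,0,0],[-44,0,0,0,0,0,0],[-43,0,0,0,0,0,0],[-43,1,-1,0,0,0,0],[-2,28,30,0.093,-0.001,0,0],[-1,30,27,0.093,0,-0.001,0],[-2,32,24,0.094,-0.001,0,0],[-2,35,20,0.093,-0.001,0,0],[-2,36,18,0.093,-0.001,-0.001,0],[-1,38,14,0.093,0,0,0]]
[[10,36,4,0.054,-0.062,-0.012,0],[10,35,1,0.054,-0.061,-0.012,0],[9,36,-1,0.054,-0.062,-0.012,0],[9,36,-4,0.054,-0.061,-0.012,0],[8,36,-6,0.054,-0.062,-0.012,0],[7,35,-9,0.054,-0.062,-0.012,0],[6,36,-10,0.054,-0.061,-0.012,0],[0,0,0,0,0,0,0],[0,0,0,0,0,0,0]]
```

Call:
play_rows:
  deltas:
    - [[-43,0,0,0,0,0,0],[-44,0,0,0,0,0,0],[-43,0,0,0,0,0,0],[-43,0,0,0,0,0,0],[-2,28,30,0.093,0,0,0],[-1,30,27,0.093,0,0,0],[-2,32,24,0.094,0,0,0],[-2,35,20,0.093,0,0,0],[-2,36,18,0.093,0,0,0],[-1,38,14,0.093,0,0,0]]

```text
time_s: 30.9
ee_pos: [0.5983, 0.1483, 0.1987]
eef_rot: [2.849, 1.567, 0.175]
force: [0.9, 0.6, -0.6]
grip_width: 0.0438
```

Call:
play_rows:
  deltas:
    - [[10,36,4,0.054,-0.062,-0.012,0],[10,35,1,0.054,-0.061,-0.012,0],[9,36,-1,0.054,-0.062,-0.012,0],[9,36,-4,0.054,-0.061,-0.012,0],[8,36,-6,0.054,-0.062,-0.012,0],[7,35,-9,0.054,-0.062,-0.012,0],[6,36,-10,0.054,-0.061,-0.012,0],[0,0,0,0,0,0,0],[0,0,0,0,0,0,0]]

```text
time_s: 31.8
ee_pos: [0.687, -0.0853, 0.1267]
eef_rot: [-0.003, 1.136, -3.058]
force: [0.4, 0.6, -0.4]
grip_width: 0.0441
```

```bash
python3 look.py n >/dev/null
python3 - <<'E'
from plan import *
RL=Rlane(TR['r'][1],flip=-1)
p,R=cur()
print(R.round(3))
plan([(lane('r',.085,.0185),RL,0,18)])
E
python3 crop.py scene n 160 130 120 120 pics/c13.png
```

```text
t 31.9 pos [ 0.6873 -0.0838  0.1298] q [-0.14  1.01  0.63 -0.1   1.92  1.33] F [ 0.4  0.1 -0.3] grip 43.8
[[-0.416  0.088 -0.905]
 [-0.037 -0.996 -0.08 ]
 [-0.908 -0.     0.418]]
t 31.9 pos [ 0.6873 -0.0838  0.1298] q [-0.14  1.01  0.63 -0.1   1.92  1.33] F [ 0.4  0.1 -0.3] grip 43.8
4 rows; end [ 0.6586 -0.0863  0.0649]
[[18,0,0,0,-0.001,0,0],[18,0,-1,0.001,-0.001,0,0],[17,0,0,0,-0.002,0,0],[18,0,0,0,-0.001,0,0]]
```

View pics/c13.png

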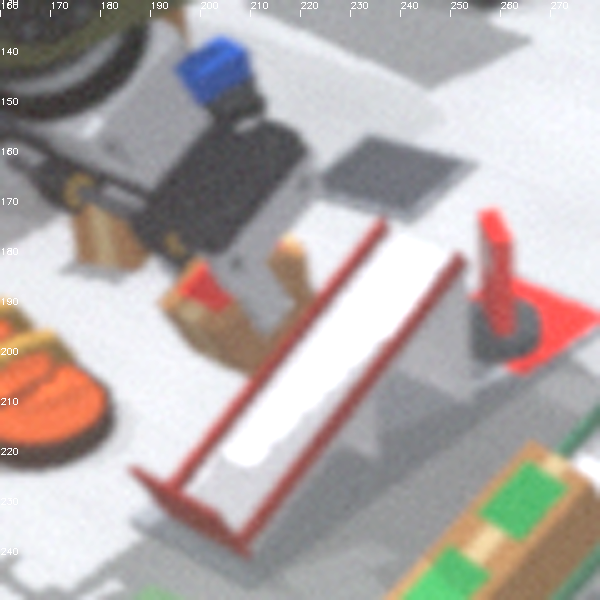

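Call:
play_rows:
  deltas:
    - [[18,0,0,0,0,0,0],[18,0,-1,0,-0.002,0,0],[17,0,0,0,-0.002,0,0],[12,0,0,0,0,0,0],[4,0,0,0,0,0,0],[0,0,0,0,0,0,0],[0,0,0,0,0,0,0]]

```text
time_s: 32.6
ee_pos: [0.6597, -0.0868, 0.067]
eef_rot: [0.0, 1.136, -3.054]
force: [0.3, -0.8, 0.5]
grip_width: 0.0439
```

Run:
```python
from plan import *
plan([(lane('r',.085,.0185),Rlane(TR['r'][1],flip=-1),0,18)])
```

```text
t 32.6 pos [ 0.6597 -0.0868  0.067 ] q [-0.15  0.98  0.84 -0.1   1.75  1.34] F [ 0.3 -0.8  0.5] grip 43.9
1 rows; end [ 0.6588 -0.0869  0.0652]
[[2,0,0,0,-0.001,0,0]]
```

Call:
play_rows:
  deltas:
    - [[2,0,0,0,0,0,0],[0,0,0,0,0,0,0],[0,0,0,0,0,0,58],[0,0,0,0,0,0,58],[0,0,0,0,0,0,58],[0,0,0,0,0,0,58],[-45,0,0,0,0,0,58],[-45,0,0,0,0,0,60],[0,0,0,0,0,0,60]]

```text
time_s: 33.5
ee_pos: [0.6994, -0.084, 0.152]
eef_rot: [0.006, 1.145, -3.049]
force: [0.5, -0.1, 0.5]
grip_width: 0.0601
```

```bash
python3 look.py o >/dev/null; python3 crop.py scene o 160 130 120 120 pics/c14.png
python3 - <<'E'
from geo import *
c=load("top","m"); img=c["img"]; h=cv2.cvtColor(img,cv2.COLOR_RGB2HSV).astype(int)
# flag top patch: hand picks in crop c12 (s=10,u0=300,v0=190): corners of bright top face
def P(L): return np.array([[300+(x+.5)/10-.5,190+(y+.5)/10-.5] for x,y in L])
w=unproj(c,P([(268,242),(372,292),(355,335),(240,282)]),.08); print(w.round(4), w.mean(0))
d=(w[1]-w[0]+w[2]-w[3]); print("width dir",np.arctan2(d[1],d[0]),"normal",np.arctan2(d[1],d[0])+np.pi/2)
print("foot",unproj(c,P([(287,332)]),.014))
E
```

```text
[[ 0.5055 -0.0889  0.08  ]
 [ 0.4907 -0.1188  0.08  ]
 [ 0.478  -0.1137  0.08  ]
 [ 0.4936 -0.0806  0.08  ]] [ 0.49193446 -0.10048168  0.08      ]
width dir -2.0204664936217753 normal -0.44967016682687877
foot [[ 0.49119563 -0.0990736   0.014     ]]
```

View pics/c14.png

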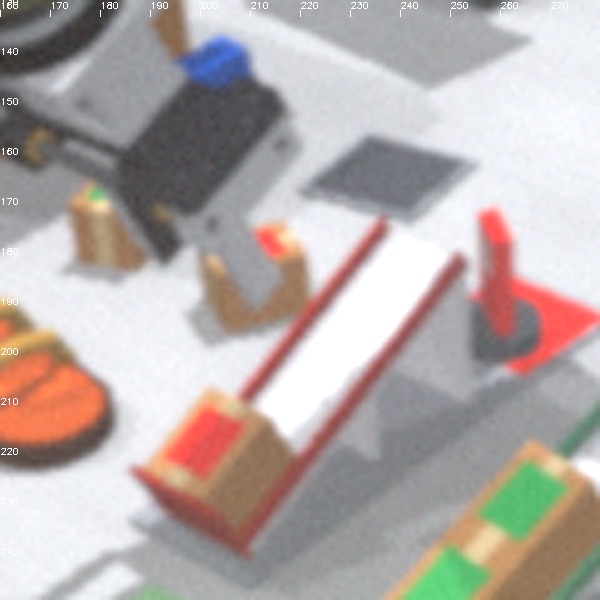

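Run:
```python
from plan import *
plan([([.4915,-.0998,.17],Rdown(-.5),40),('hold',2,40)],wmax=.13)
```

```text
t 33.6 pos [ 0.6966 -0.084   0.1453] q [-0.14  1.04  0.54 -0.1   1.99  1.33] F [-0.3  0.3 -0.5] grip 59.9
11 rows; end [ 0.4918 -0.0998  0.1701]
[[7,0,22,-0.108,0.044,0.024,40],[6,-3,22,-0.107,0.045,0.024,40],[5,-5,22,-0.108,0.044,0.024,40],[4,-8,21,-0.107,0.045,0.023,40],[3,-10,21,-0.108,0.044,0.024,40],[2,-12,19,-0.107,0.045,0.024,40],[0,-14,18,-0.108,0.044,0.024,40],[0,-17,17,-0.107,0.045,0.024,40],[-2,-17,14,-0.108,0.044,0.024,40],[0,0,0,0,0,0,40]]
[[0,0,0,0,0,0,40]]
```

Call:
play_rows:
  deltas:
    - [[7,0,22,-0.108,0.044,0.024,40],[6,-3,22,-0.107,0.045,0.024,40],[5,-5,22,-0.108,0.044,0.024,40],[4,-8,21,-0.107,0.045,0.023,40],[3,-10,21,-0.108,0.044,0.024,40],[2,-12,19,-0.107,0.045,0.024,40],[0,-14,18,-0.108,0.044,0.024,40],[0,-17,17,-0.107,0.045,0.024,40],[-2,-17,14,-0.108,0.044,0.024,40],[0,0,0,0,0,0,40]]

```text
time_s: 34.6
ee_pos: [0.4914, -0.0971, 0.1702]
eef_rot: [-0.758, 1.563, -2.84]
force: [-0.5, 0.4, 0.1]
grip_width: 0.0398
```

```bash
python3 look.py p >/dev/null; python3 crop.py scene p 200 110 120 120 pics/c15.png
python3 - <<'E'
from plan import *
from geo import *
p,R=cur(); print(R.round(3))
plan([([.4915,-.0998,.048],Rdown(-.5),40,35),('hold',1,40),('hold',5,0)])
E
```

```text
t 34.7 pos [ 0.4937 -0.0971  0.1704] q [-0.26  0.23  1.69 -0.01  1.22  0.25] F [ 0.3 -0.4  0. ] grip 40.0
[[-0.008  0.87  -0.493]
 [-0.003 -0.493 -0.87 ]
 [-1.    -0.005  0.007]]
t 34.7 pos [ 0.4937 -0.0971  0.1704] q [-0.26  0.23  1.69 -0.01  1.22  0.25] F [ 0.3 -0.4  0. ] grip 40.0
10 rows; end [ 0.4917 -0.1     0.0484]
[[31,0,1,-0.004,0.002,0.001,40],[30,0,0,-0.004,0.001,0.002,40],[31,0,1,-0.004,0.002,0.001,40],[30,0,1,-0.004,0.002,0.001,40],[0,0,0,0,0,0,40],[0,0,0,0,0,0,0],[0,0,0,0,0,0,0],[0,0,0,0,0,0,0],[0,0,0,0,0,0,0],[0,0,0,0,0,0,0]]
```

View pics/c15.png

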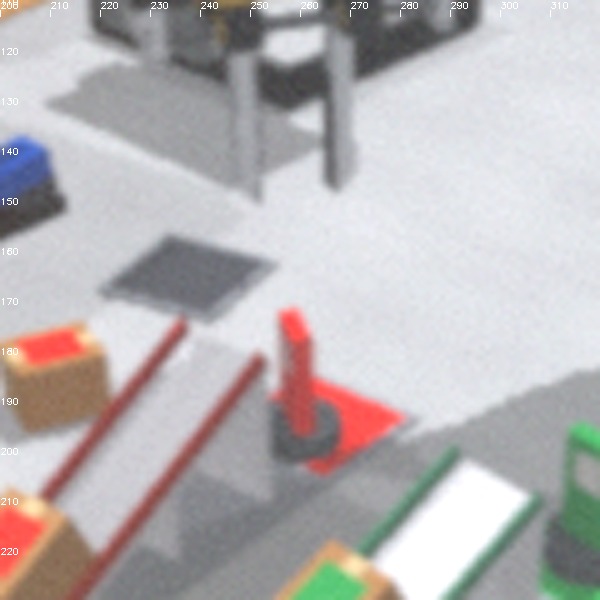

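Call:
play_rows:
  deltas:
    - [[31,0,1,-0.004,0.002,0.001,40],[30,0,0,-0.004,0.001,0.002,40],[31,0,1,-0.004,0.002,0.001,40],[26,0,1,-0.004,0.002,0.001,40],[4,0,0,0,0,0,40],[0,0,0,0,0,0,0],[0,0,0,0,0,0,0],[0,0,0,0,0,0,0],[0,0,0,0,0,0,0],[0,0,0,0,0,0,0]]
  grip_force: 25

```text
time_s: 35.7
ee_pos: [0.4931, -0.1, 0.0496]
eef_rot: [2.092, 1.568, 0.024]
force: [-0.3, 0.2, 3.6]
grip_width: 0.012
```

Call:
play_rows:
  deltas:
    - [[0,0,0,0,0,0,0],[-15,0,0,0,0,0,0],[0,0,0,0,0,0,0]]

```text
time_s: 36.0
ee_pos: [0.4935, -0.1001, 0.0651]
eef_rot: [1.983, 1.567, -0.085]
force: [1.0, 0.1, -1.9]
grip_width: 0.0116
```

Run:
```python
from plan import *
p,R=cur(); plan([(p+[-.0205,-.003,0],R,0)],start=(p,R))
```

```text
t 36.0 pos [ 0.4935 -0.1001  0.0651] q [-0.27  0.36  1.79  0.    0.98  0.22] F [ 1.   0.1 -1.9] grip 11.6
1 rows; end [ 0.4728 -0.1026  0.0651]
[[0,-17,12,0,0,0,0]]
```

Call:
play_rows:
  deltas:
    - [[0,-17,12,0,0,0,0],[0,0,0,0,0,0,0],[10,0,0,0,0,0,0],[5,0,0,0,0,0,0],[0,0,0,0,0,0,0],[0,0,0,0,0,0,40],[0,0,0,0,0,0,40],[0,0,0,0,0,0,40],[-30,0,0,0,0,0,40],[-45,0,0,0,0,0,40]]

```text
time_s: 37.0
ee_pos: [0.4708, -0.102, 0.1229]
eef_rot: [-1.566, 1.567, 2.649]
force: [0.9, -1.0, 1.1]
grip_width: 0.0399
```

Run:
```python
from plan import *
p,R=cur(); plan([(p+[0,0,.03],R,60),([.5623,-.2389,.15],Rdown(-1.91),74),('hold',2,74)],wmax=.13)
```

```text
t 37.0 pos [ 0.4708 -0.102   0.1229] q [-0.29  0.24  1.8   0.    1.1   0.21] F [ 0.9 -1.   1.1] grip 39.9
t 37.0 pos [ 0.4708 -0.102   0.1229] q [-0.29  0.24  1.8   0.    1.1   0.21] F [ 0.9 -1.   1.1] grip 39.9
14 rows; end [ 0.5626 -0.2385  0.1496]
[[-30,0,0,0,0,0,60],[0,13,7,0.128,0,0,74],[0,14,5,0.129,0,0,74],[1,15,3,0.128,0.001,0.001,74],[0,15,2,0.129,0,0,74],[0,15,0,0.128,0,0,74],[0,14,-3,0.128,0,0,74],[1,15,-4,0.129,0.001,0.001,74],[0,14,-6,0.128,0,0,74],[0,12,-8,0.129,0,0,74]]
[[0,12,-9,0.128,0,0.001,74],[1,10,-11,0.128,0.001,0,74],[0,0,0,0,0,0,74],[0,0,0,0,0,0,74]]
```

Call:
play_rows:
  deltas:
    - [[-30,0,0,0,0,0,60],[0,13,7,0.128,0,0,74],[0,14,5,0.129,0,0,74],[1,15,3,0.128,0.001,0.001,74],[0,15,2,0.129,0,0,74],[0,15,0,0.128,0,0,74],[0,14,-3,0.128,0,0,74],[1,15,-4,0.129,0.001,0.001,74],[0,14,-6,0.128,0,0,74],[0,12,-8,0.129,0,0,74]]

```text
time_s: 38.0
ee_pos: [0.5474, -0.2146, 0.1519]
eef_rot: [3.123, 1.567, -0.107]
force: [0.6, 0.6, 0.3]
grip_width: 0.0741
```

Call:
play_rows:
  deltas:
    - [[0,12,-9,0.128,0,0,74],[0,10,-11,0.128,0,0,74],[0,0,0,0,0,0,74],[0,0,0,0,0,0,74]]

```text
time_s: 38.4
ee_pos: [0.5634, -0.2385, 0.1518]
eef_rot: [-2.826, 1.567, -0.02]
force: [-0.5, -0.0, 0.2]
grip_width: 0.0741
```

```bash
python3 look.py q >/dev/null
python3 - <<'E'
from plan import *
p,R=cur(); print(R.round(3)); plan([([.5623,-.2389,.015],Rdown(-1.91),74,36)])
E
```

```text
t 38.5 pos [ 0.5634 -0.2382  0.1521] q [-0.46  0.48  1.4   0.    1.26  1.45] F [ 0.  -0.2  0.7] grip 73.6
[[ 0.004 -0.329 -0.944]
 [-0.    -0.944  0.329]
 [-1.    -0.001 -0.004]]
t 38.5 pos [ 0.5634 -0.2382  0.1521] q [-0.46  0.48  1.4   0.    1.26  1.45] F [ 0.  -0.2  0.7] grip 73.6
4 rows; end [ 0.5625 -0.2388  0.0151]
[[34,0,0,0.001,-0.001,0,74],[35,1,1,0.001,-0.001,0,74],[34,0,0,0.001,-0.001,0.001,74],[34,0,0,0.001,-0.001,0,74]]
```

View pics/scene_q.png

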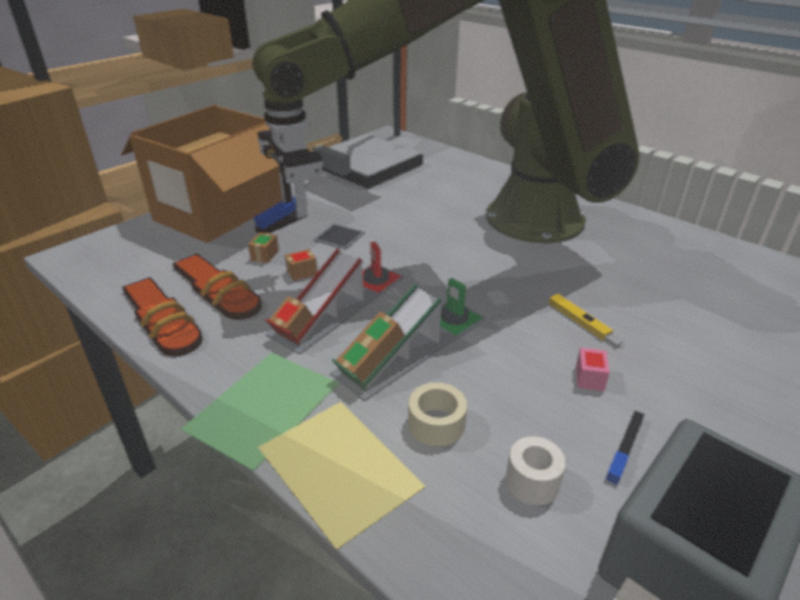

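View pics/top_q.png

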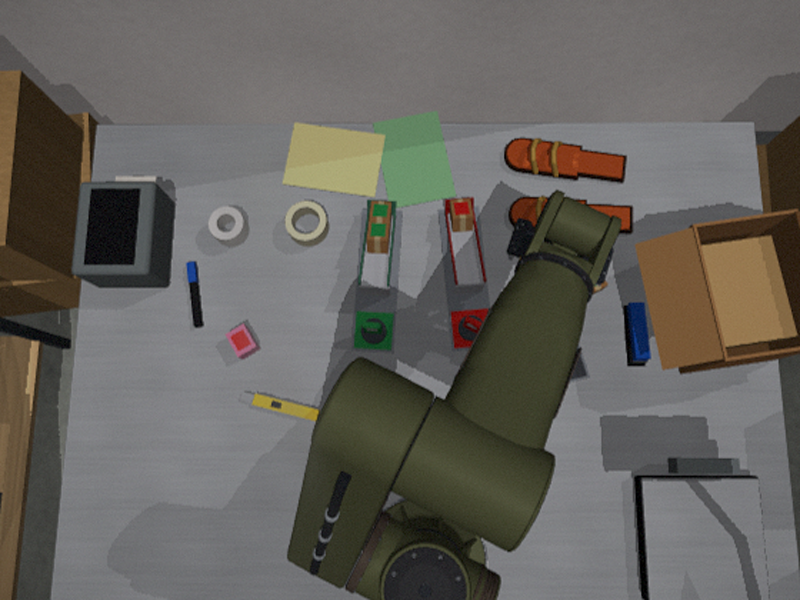

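Call:
play_rows:
  deltas:
    - [[34,0,0,0,0,0,74],[35,1,1,0,-0.002,0,74],[34,0,0,0,-0.002,0,74],[29,0,0,0,0,0,74],[5,0,0,0,0,0,74],[0,0,0,0,0,0,0],[0,0,0,0,0,0,0],[0,0,0,0,0,0,0],[0,0,0,0,0,0,0],[0,0,0,0,0,0,0]]
  grip_force: 20

```text
time_s: 39.5
ee_pos: [0.5633, -0.2396, 0.0164]
eef_rot: [-2.674, 1.569, 0.128]
force: [-0.7, 1.0, 7.5]
grip_width: 0.0438
```

Call:
play_rows:
  deltas:
    - [[0,0,0,0,0,0,0]]

```text
time_s: 39.6
ee_pos: [0.5633, -0.2396, 0.0164]
eef_rot: [-2.658, 1.569, 0.145]
force: [-1.4, 1.1, 6.6]
grip_width: 0.0439
```

Run:
```python
from plan import *
RL=Rlane(TR['r'][1],flip=-1)
p,R=cur()
plan([([p[0],p[1],.19],R,0,44),(lane('r',.115,.09),RL,0,40),('hold',2,0)],wmax=.12)
```

```text
t 39.6 pos [ 0.5633 -0.2396  0.0164] q [-0.46  0.64  1.49  0.    1.01  1.45] F [-1.4  1.1  6.6] grip 43.9
t 39.6 pos [ 0.5633 -0.2396  0.0164] q [-0.46  0.64  1.49  0.    1.01  1.45] F [-1.4  1.1  6.6] grip 43.9
12 rows; end [ 0.6617 -0.086   0.1426]
[[-43,0,0,0,0,0,0],[-44,0,0,0,0,0,0],[-43,0,0,0,0,0,0],[-44,0,0,0,0,0,0],[8,-30,-7,-0.07,-0.072,0.016,0],[7,-29,-10,-0.07,-0.072,0.015,0],[6,-28,-12,-0.07,-0.072,0.016,0],[4,-28,-14,-0.069,-0.072,0.015,0],[3,-26,-17,-0.07,-0.071,0.016,0],[1,-26,-18,-0.07,-0.072,0.015,0]]
[[0,0,0,0,0,0,0],[0,0,0,0,0,0,0]]
```

Call:
play_rows:
  deltas:
    - [[-43,0,0,0,0,0,0],[-44,0,0,0,0,0,0],[-43,0,0,0,0,0,0],[-44,0,0,0,0,0,0],[8,-30,-7,-0.07,-0.072,0.016,0],[7,-29,-10,-0.07,-0.072,0.015,0],[6,-28,-12,-0.07,-0.072,0.016,0],[4,-28,-14,-0.069,-0.072,0.015,0],[3,-26,-17,-0.07,-0.071,0.016,0],[1,-26,-18,-0.07,-0.072,0.015,0]]

```text
time_s: 40.6
ee_pos: [0.6618, -0.085, 0.1414]
eef_rot: [-0.003, 1.131, -3.055]
force: [1.4, -0.5, 0.1]
grip_width: 0.0438
```

Call:
play_rows:
  deltas:
    - [[0,0,0,0,0,0,0],[0,0,0,0,0,0,0],[0,0,0,0,0,0,0]]

```text
time_s: 40.9
ee_pos: [0.6612, -0.0868, 0.1424]
eef_rot: [-0.001, 1.135, -3.057]
force: [0.4, 0.5, -0.9]
grip_width: 0.044
```

```bash
python3 look.py r >/dev/null
python3 - <<'E'
from plan import *
RL=Rlane(TR['r'][1],flip=-1)
p,R=cur()
print(R.round(3))
plan([(lane('r',.115,.0185),RL,0,18)])
E
python3 crop.py scene r 160 130 120 120 pics/c16.png
```

```text
t 41.0 pos [ 0.6612 -0.0871  0.143 ] q [-0.15  0.92  0.76 -0.1   1.88  1.33] F [ 0.1 -0.1 -0.6] grip 43.6
[[-0.42   0.085 -0.904]
 [-0.035 -0.996 -0.077]
 [-0.907 -0.     0.421]]
t 41.0 pos [ 0.6612 -0.0871  0.143 ] q [-0.15  0.92  0.76 -0.1   1.88  1.33] F [ 0.1 -0.1 -0.6] grip 43.6
4 rows; end [ 0.6317 -0.0886  0.0773]
[[18,0,0,0,0,0,0],[18,0,0,-0.001,-0.001,0.001,0],[18,-1,-1,0,0,0,0],[18,0,0,-0.001,0,0,0]]
```

View pics/c16.png

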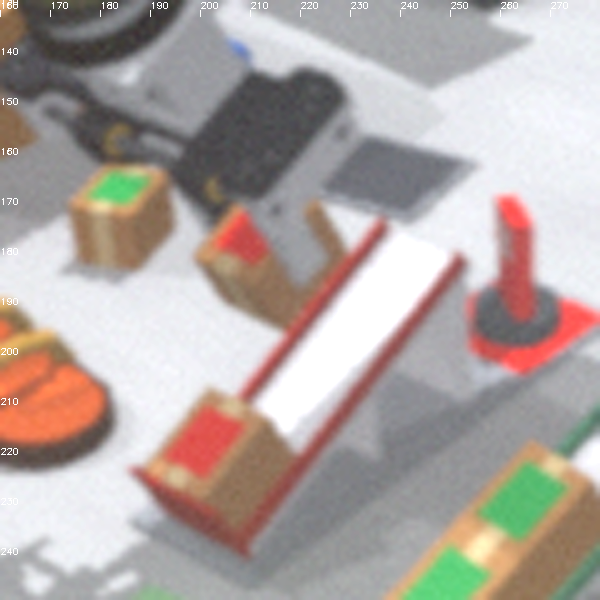

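Call:
play_rows:
  deltas:
    - [[18,0,0,0,0,0,0],[18,0,0,0,0,0,0],[18,-1,-1,0,0,0,0],[12,0,0,0,0,0,0],[4,0,0,0,0,0,0],[0,0,0,0,0,0,0],[0,0,0,0,0,0,0]]

```text
time_s: 41.7
ee_pos: [0.6331, -0.0877, 0.0787]
eef_rot: [-0.002, 1.135, -3.056]
force: [-0.4, 0.1, -0.9]
grip_width: 0.044
```

Run:
```python
from plan import *
plan([(lane('r',.115,.0185),Rlane(TR['r'][1],flip=-1),0,18)])
```

```text
t 41.7 pos [ 0.6331 -0.0877  0.0787] q [-0.15  0.9   0.95 -0.1   1.72  1.34] F [-0.4  0.1 -0.9] grip 44.0
1 rows; end [ 0.6314 -0.0888  0.0773]
[[2,1,1,0,-0.001,0.001,0]]
```

Call:
play_rows:
  deltas:
    - [[2,0,0,0,0,0,0],[0,0,0,0,0,0,0],[0,0,0,0,0,0,58],[0,0,0,0,0,0,58],[0,0,0,0,0,0,58],[0,0,0,0,0,0,58],[-45,0,0,0,0,0,58],[-45,0,0,0,0,0,60],[0,0,0,0,0,0,74]]

```text
time_s: 42.6
ee_pos: [0.6727, -0.0841, 0.1636]
eef_rot: [0.003, 1.144, -3.051]
force: [0.3, -0.3, -0.6]
grip_width: 0.0649
```

```bash
python3 look.py s >/dev/null; python3 crop.py scene s 80 60 160 120 pics/c17.png;  python3 crop.py top s 400 140 160 130 pics/c18.png; python3 crop.py scene s 160 130 120 120 pics/c19.png
```

```text
(no output)
```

View pics/c17.png

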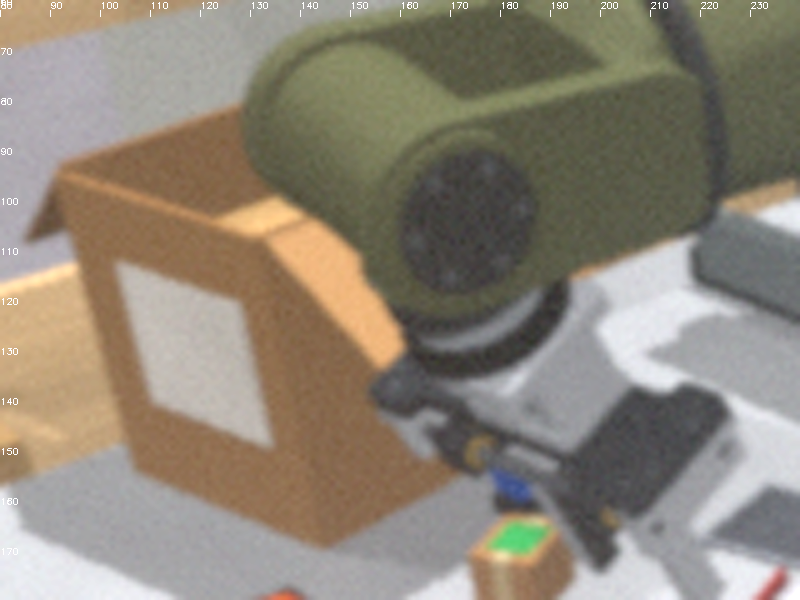

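View pics/c18.png

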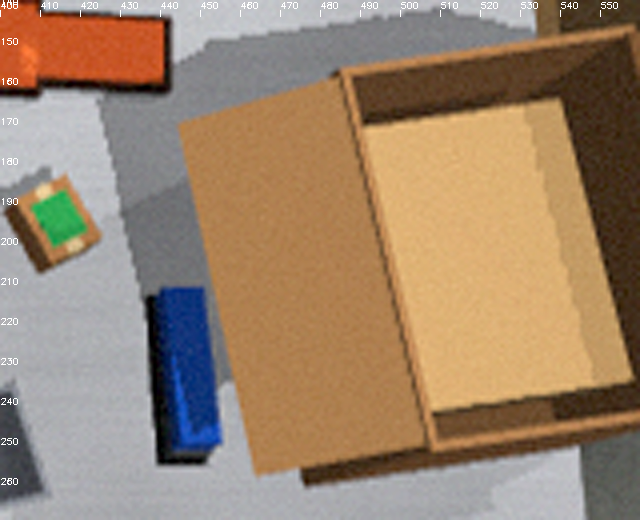

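View pics/c19.png

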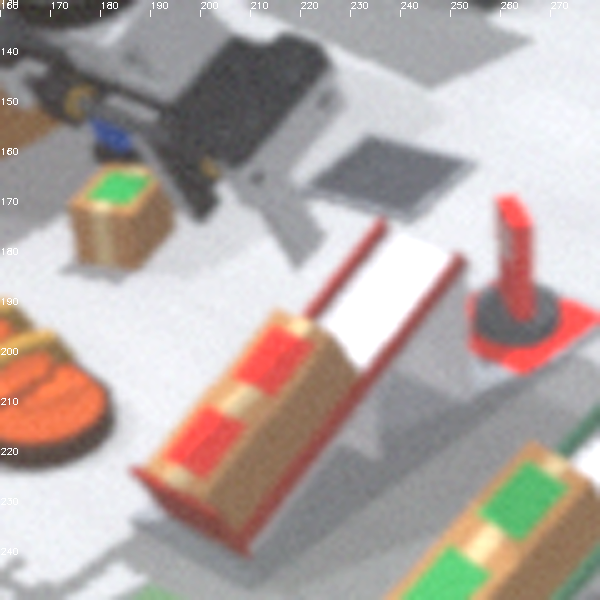

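```bash
python3 crop.py scene a 80 60 160 120 pics/c20.png; python3 -c "
from geo import *
c=load('top','a')
for z in (.08,.1,.12,.15,.2): 
  w=unproj(c,[[444.5,170],[464,258]],z); s=load('scene','a'); print(z,w.round(3).tolist(),proj(s,w).round(1).tolist())"
```

```text
0.08 [[0.638, -0.439, 0.08], [0.377, -0.478, 0.08]] [[149.7, 155.5], [206.3, 126.7]]
0.1 [[0.632, -0.432, 0.1], [0.375, -0.471, 0.1]] [[151.4, 149.9], [207.5, 121.8]]
0.12 [[0.625, -0.426, 0.12], [0.373, -0.464, 0.12]] [[153.1, 144.1], [208.7, 116.9]]
0.15 [[0.616, -0.416, 0.15], [0.369, -0.454, 0.15]] [[155.7, 135.2], [210.6, 109.3]]
0.2 [[0.601, -0.4, 0.2], [0.363, -0.436, 0.2]] [[160.3, 119.9], [213.9, 96.1]]
```

View pics/c20.png

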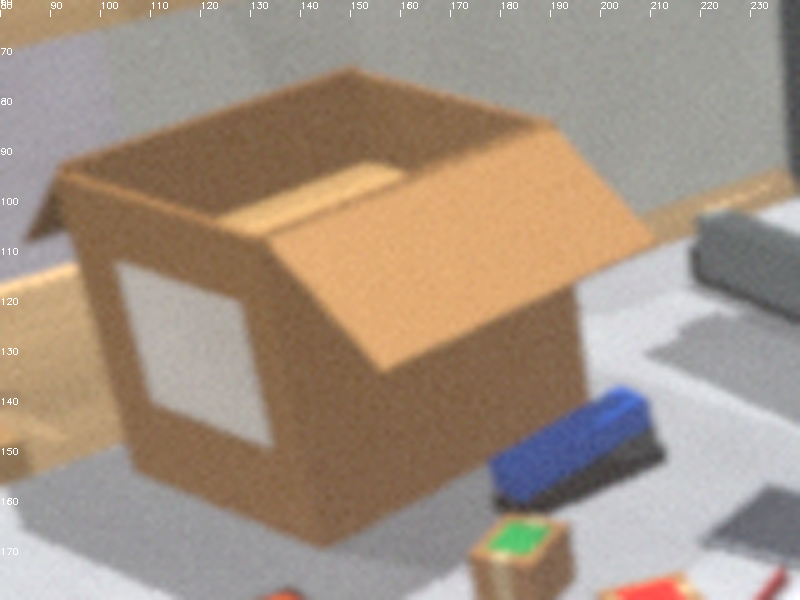

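```bash
cat >> plan.py <<'E'
def Rtilt(a,t):
    """jaw along angle a; tool leaning so tip points towards (sin a,-cos a)"""
    u=np.array([np.sin(a),-np.cos(a),0]); x=np.sin(t)*u-np.array([0,0,np.cos(t)])
    y=np.array([np.cos(a),np.sin(a),0]); return np.c_[x,y,np.cross(x,y)]
E
python3 - <<'E'
from plan import *
a=.49;t=np.deg2rad(20); R=Rtilt(a,t); x=R[:,0]; print(R.round(2),np.linalg.det(R))
u=np.array([np.sin(a),-np.cos(a),0])
g=np.array([.5739,-.3565,.016])+.004*u
print("grasp",g,"pre",g-.12*x)
plan([([.6,-.17,.2],Rdown(-.6),82),(g-.12*x,R,82),('hold',2,82)],wmax=.13)
E
```

```text
[[ 0.16  0.88  0.44]
 [-0.3   0.47 -0.83]
 [-0.94  0.    0.34]] 0.9999999999999999
grasp [ 0.5757825  -0.36002933  0.016     ] pre [ 0.55646688 -0.32381626  0.12876311]
t 42.7 pos [ 0.6701 -0.0841  0.1576] q [-0.14  0.94  0.69 -0.1   1.93  1.33] F [-0.4  0.  -1.3] grip 72.1
19 rows; end [ 0.5566 -0.3237  0.1282]
[[-1,10,11,-0.109,0.051,0.024,82],[-1,9,12,-0.108,0.051,0.024,82],[-1,7,13,-0.109,0.05,0.024,82],[-2,6,13,-0.109,0.051,0.025,82],[-3,5,14,-0.108,0.051,0.024,82],[-3,3,14,-0.109,0.051,0.024,82],[-4,1,14,-0.109,0.051,0.024,82],[-5,1,14,-0.108,0.051,0.024,82],[8,6,17,-0.12,-0.035,0.021,82],[9,3,17,-0.12,-0.035,0.021,82]]
[[9,1,17,-0.12,-0.035,0.021,82],[10,-1,17,-0.119,-0.035,0.022,82],[10,-3,16,-0.12,-0.035,0.021,82],[11,-6,15,-0.12,-0.034,0.021,82],[11,-7,14,-0.12,-0.035,0.021,82],[12,-9,13,-0.12,-0.035,0.021,82],[12,-11,11,-0.12,-0.035,0.021,82],[0,0,0,0,0,0,82],[0,0,0,0,0,0,82]]
```

Call:
play_rows:
  deltas:
    - [[-1,10,11,-0.109,0.051,0.024,82],[-1,9,12,-0.108,0.051,0.024,82],[-1,7,13,-0.109,0.05,0.024,82],[-2,6,13,-0.109,0.051,0.025,82],[-3,5,14,-0.108,0.051,0.024,82],[-3,3,14,-0.109,0.051,0.024,82],[-4,1,14,-0.109,0.051,0.024,82],[-5,1,14,-0.108,0.051,0.024,82],[8,6,17,-0.12,-0.035,0.021,82],[9,3,17,-0.12,-0.035,0.021,82]]

```text
time_s: 43.7
ee_pos: [0.5891, -0.2051, 0.1827]
eef_rot: [0.385, 1.489, -1.542]
force: [1.0, -1.1, -0.2]
grip_width: 0.0819
```

Call:
play_rows:
  deltas:
    - [[9,1,17,-0.12,-0.035,0.021,82],[10,-1,17,-0.119,-0.035,0.022,82],[10,-3,16,-0.12,-0.035,0.021,82],[11,-6,15,-0.12,-0.034,0.021,82],[11,-7,14,-0.12,-0.035,0.021,82],[12,-9,13,-0.12,-0.035,0.021,82],[12,-11,11,-0.12,-0.035,0.021,82],[0,0,0,0,0,0,82],[0,0,0,0,0,0,82]]

```text
time_s: 44.6
ee_pos: [0.5555, -0.3233, 0.1272]
eef_rot: [-0.005, 1.225, -1.088]
force: [0.3, -0.2, 0.6]
grip_width: 0.0824
```

```bash
python3 look.py t >/dev/null; python3 crop.py scene t 140 60 120 120 pics/c21.png
python3 - <<'E'
from plan import *
a=.49;t=np.deg2rad(20); R=Rtilt(a,t); x=R[:,0]
u=np.array([np.sin(a),-np.cos(a),0])
g=np.array([.5739,-.3565,.016])+.004*u
print(cur()[1].round(3))
plan([(g,R,82,25),('hold',1,82),('hold',4,0)])
E
```

```text
t 44.7 pos [ 0.5564 -0.3231  0.1281] q [-0.5   0.43  1.57 -0.25  0.86 -0.86] F [0.1 0.2 0.4] grip 81.9
[[ 0.159  0.883  0.441]
 [-0.301  0.469 -0.83 ]
 [-0.94  -0.001  0.34 ]]
t 44.7 pos [ 0.5564 -0.3231  0.1281] q [-0.5   0.43  1.57 -0.25  0.86 -0.86] F [0.1 0.2 0.4] grip 81.9
10 rows; end [ 0.576  -0.3601  0.0156]
[[24,0,0,0,0,0,82],[24,0,0,-0.001,-0.001,0.001,82],[24,0,1,0,0,0,82],[24,0,0,0,0,0,82],[24,0,0,0,-0.001,0,82],[0,0,0,0,0,0,82],[0,0,0,0,0,0,0],[0,0,0,0,0,0,0],[0,0,0,0,0,0,0],[0,0,0,0,0,0,0]]
```

View pics/c21.png

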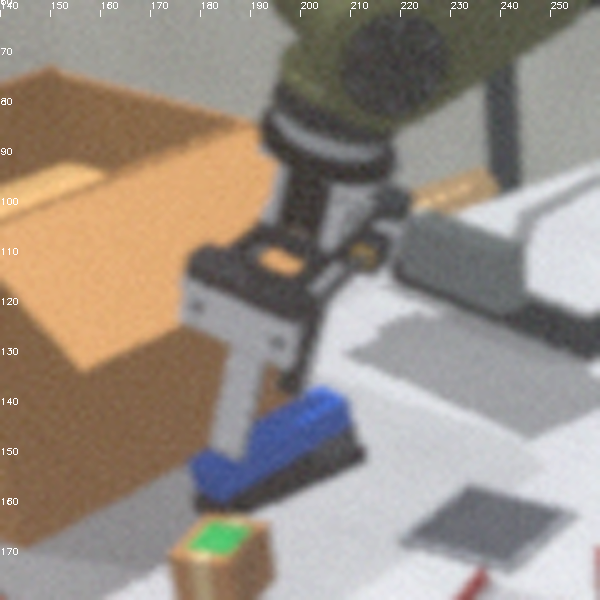

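View pics/top_t.png

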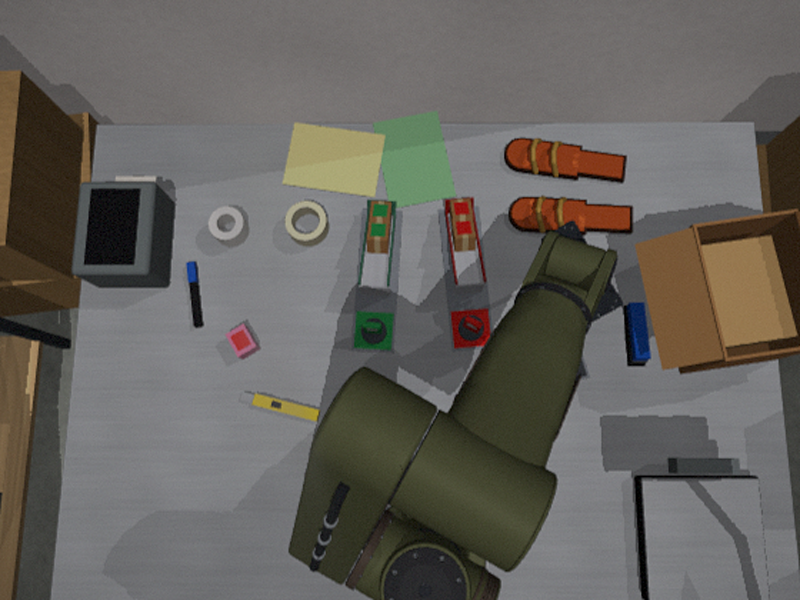

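Call:
play_rows:
  deltas:
    - [[24,0,0,0,0,0,82],[24,0,0,0,0,0,82],[24,0,1,0,0,0,82],[24,0,0,0,0,0,82],[16,0,0,0,0,0,82],[0,0,0,0,0,0,82],[0,0,0,0,0,0,82]]

```text
time_s: 45.4
ee_pos: [0.5748, -0.3579, 0.0235]
eef_rot: [-0.003, 1.223, -1.084]
force: [0.8, 0.4, 1.1]
grip_width: 0.082
```

```bash
python3 look.py u >/dev/null; python3 crop.py scene u 140 80 120 120 pics/c22.png; python3 -c "
from plan import *
cur()"
```

```text
t 45.5 pos [ 0.5751 -0.3581  0.0244] q [-0.54  0.63  1.53 -0.28  0.69 -0.84] F [0.4 0.4 0.7] grip 81.8
```

View pics/c22.png

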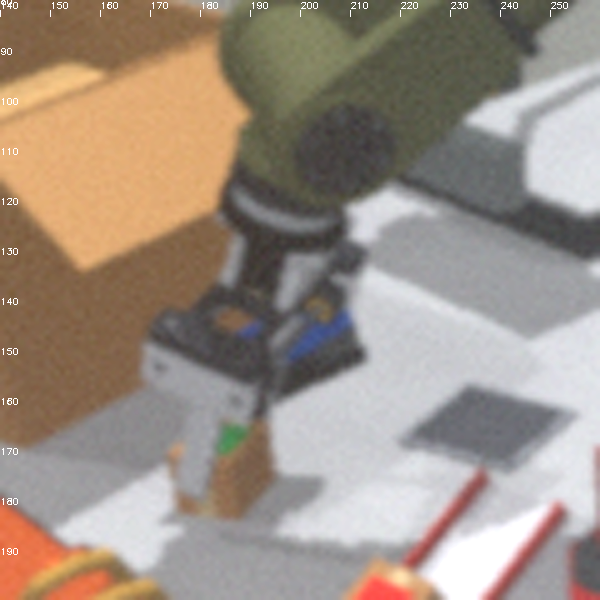

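Call:
play_rows:
  deltas:
    - [[7,0,0,0,0,0,82],[0,0,0,0,0,0,82],[0,0,0,0,0,0,0],[0,0,0,0,0,0,0],[0,0,0,0,0,0,0],[0,0,0,0,0,0,0],[0,0,0,0,0,0,0]]

```text
time_s: 46.2
ee_pos: [0.5756, -0.3605, 0.0166]
eef_rot: [-0.004, 1.223, -1.084]
force: [-0.1, 1.0, 1.4]
grip_width: 0.0554
```

Run:
```python
from plan import *
p,R=cur(); q=p-R[:,0]*.06; t=p+[-.044,.105,0]
plan([(q,R,0,25),(t+[0,0,.045],R,0),(t,R,0,20)],start=(p,R))
```

```text
t 46.2 pos [ 0.5756 -0.3605  0.0166] q [-0.54  0.65  1.53 -0.28  0.68 -0.84] F [-0.1  1.   1.4] grip 55.4
9 rows; end [ 0.5317 -0.2548  0.0167]
[[-20,0,0,0,0,0,0],[-20,0,0,0,0,0,0],[-20,0,0,0,0,0,0],[-7,4,-30,0,0,0,0],[-7,3,-31,0,0,0,0],[-7,4,-30,0,0,0,0],[14,0,-5,0,0,0,0],[14,0,-5,0,0,0,0],[14,0,-6,0,0,0,0]]
```

Call:
play_rows:
  deltas:
    - [[-20,0,0,0,0,0,0],[-20,0,0,0,0,0,0],[-20,0,0,0,0,0,0],[-7,4,-30,0,0,0,0],[-7,3,-31,0,0,0,0],[-7,4,-30,0,0,0,0],[14,0,-5,0,0,0,0],[14,0,-5,0,0,0,0],[10,0,-4,0,0,0,0],[0,0,0,0,0,0,0]]

```text
time_s: 47.2
ee_pos: [0.5311, -0.2556, 0.0188]
eef_rot: [-0.01, 1.225, -1.091]
force: [-0.5, -0.1, -0.8]
grip_width: 0.0557
```

Call:
play_rows:
  deltas:
    - [[0,0,0,0,0,0,0],[0,0,0,0,0,0,0]]

```text
time_s: 47.4
ee_pos: [0.5322, -0.2558, 0.0214]
eef_rot: [-0.003, 1.222, -1.084]
force: [0.3, -1.0, -0.5]
grip_width: 0.0558
```

```bash
python3 look.py v >/dev/null; python3 crop.py scene v 140 80 120 120 pics/c23.png
```

```text
(no output)
```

View pics/c23.png

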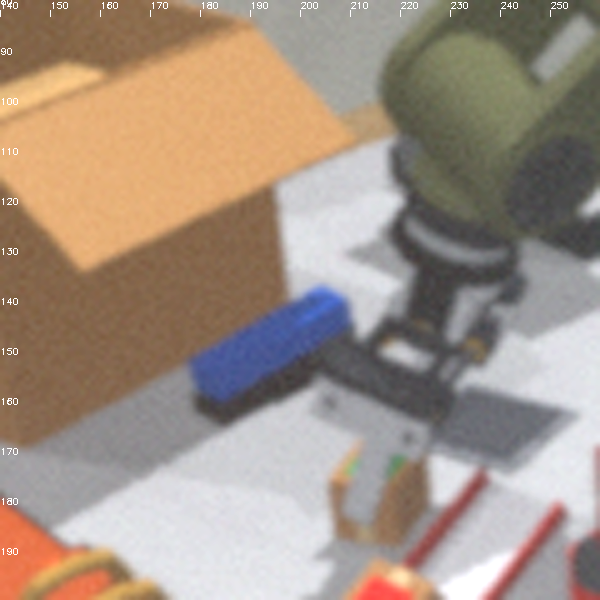

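Call:
play_rows:
  deltas:
    - [[4,0,-1,0,0,0,0],[0,0,0,0,0,0,0],[0,0,0,0,0,0,80],[0,0,0,0,0,0,80],[0,0,0,0,0,0,80],[0,0,0,0,0,0,80],[-25,0,0,0,0,0,80],[-40,0,0,0,0,0,80],[-45,0,0,0,0,0,80],[0,0,0,0,0,0,80]]

```text
time_s: 48.5
ee_pos: [0.5163, -0.2222, 0.1259]
eef_rot: [0.011, 1.217, -1.069]
force: [1.0, 0.5, -0.5]
grip_width: 0.0804
```

Run:
```python
from plan import *
a=.49-np.pi/2
plan([([.5295,-.2505,.16],Rdown(a),74),('hold',2,74)],wmax=.13)
```

```text
t 48.5 pos [ 0.5163 -0.2222  0.1259] q [-0.36  0.28  1.79 -0.31  0.82 -0.67] F [ 1.   0.5 -0.5] grip 80.4
15 rows; end [ 0.5291 -0.2504  0.1597]
[[-2,0,3,0.119,0.021,-0.022,74],[-1,0,3,0.12,0.021,-0.021,74],[-2,1,3,0.119,0.021,-0.022,74],[-2,1,3,0.12,0.022,-0.022,74],[-2,1,3,0.119,0.021,-0.021,74],[-2,1,3,0.12,0.021,-0.022,74],[-2,2,2,0.119,0.021,-0.021,74],[-2,2,2,0.12,0.021,-0.022,74],[-2,2,2,0.119,0.021,-0.022,74],[-3,2,1,0.12,0.021,-0.021,74]]
[[-2,2,1,0.119,0.022,-0.022,74],[-3,3,1,0.12,0.021,-0.021,74],[-2,2,1,0.119,0.021,-0.022,74],[0,0,0,0,0,0,74],[0,0,0,0,0,0,74]]
```

Call:
play_rows:
  deltas:
    - [[-2,0,3,0.119,0.021,-0.022,74],[-1,0,3,0.12,0.021,-0.021,74],[-2,1,3,0.119,0.021,-0.022,74],[-2,1,3,0.12,0.022,-0.022,74],[-2,1,3,0.119,0.021,-0.021,74],[-2,1,3,0.12,0.021,-0.022,74],[-2,2,2,0.119,0.021,-0.021,74],[-2,2,2,0.12,0.021,-0.022,74],[-2,2,2,0.119,0.021,-0.022,74],[-3,2,1,0.12,0.021,-0.021,74]]

```text
time_s: 49.5
ee_pos: [0.525, -0.2443, 0.1458]
eef_rot: [0.518, 1.483, -1.781]
force: [0.1, 0.3, 0.1]
grip_width: 0.074
```

Call:
play_rows:
  deltas:
    - [[-2,2,1,0.119,0.022,-0.022,74],[-3,3,1,0.12,0.021,-0.021,74],[-2,2,1,0.119,0.021,-0.022,74],[0,0,0,0,0,0,74],[0,0,0,0,0,0,74]]

```text
time_s: 50.0
ee_pos: [0.5274, -0.2509, 0.1533]
eef_rot: [-0.772, 1.562, 2.862]
force: [-0.4, 0.4, -0.1]
grip_width: 0.0742
```

```bash
python3 look.py w >/dev/null; python3 crop.py scene w 140 80 120 120 pics/c24.png
python3 - <<'E'
from plan import *
a=.49-np.pi/2
p,R=cur(); print(R.round(3))
plan([([.5295,-.2505,.015],Rdown(a),74,36)])
from geo import *
c=load("scene","w"); red,green=masks(c["img"])
for i,b,ar,ce in blobs(green,20):
    if 180<ce[0]<240 and 150<ce[1]<190: 
        print(ar,ce,unproj(c,ce,.042)); print(fit_tag(c,b))
E
```

```text
t 50.1 pos [ 0.5275 -0.2505  0.1535] q [-0.51  0.42  1.48 -0.    1.25  0.57] F [0.2 0.1 0.3] grip 74.4
[[-0.008  0.473 -0.881]
 [ 0.003 -0.881 -0.473]
 [-1.    -0.006  0.006]]
t 50.1 pos [ 0.5275 -0.2505  0.1535] q [-0.51  0.42  1.48 -0.    1.25  0.57] F [0.2 0.1 0.3] grip 74.4
4 rows; end [ 0.529  -0.2503  0.0155]
[[35,0,-1,0.001,0.001,0.002,74],[34,1,0,0,0.002,0.001,74],[35,0,-1,0.001,0.001,0.002,74],[34,0,0,0,0.002,0.001,74]]
30 [215.2        173.23333333] [[ 0.52869111 -0.25523088  0.042     ]]
(array([ 0.52857344, -0.25527248,  0.39010616]), np.float64(9.895402908325195))
```

View pics/c24.png

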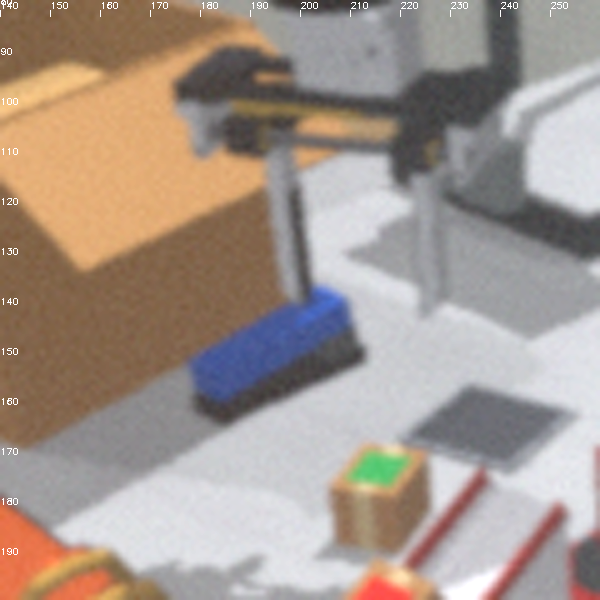

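Call:
play_rows:
  deltas:
    - [[35,1,-1,0.001,0.002,0.002,74],[34,1,-1,0,0.002,0.001,74],[35,0,0,0.001,0.001,0.002,74],[28,0,0,0,0,0,74],[6,0,0,0,0,0,74],[0,0,0,0,0,0,0],[0,0,0,0,0,0,0],[0,0,0,0,0,0,0],[0,0,0,0,0,0,0],[0,0,0,0,0,0,0]]

```text
time_s: 51.1
ee_pos: [0.5302, -0.2516, 0.017]
eef_rot: [2.734, 1.57, 0.08]
force: [-1.1, 1.0, 7.3]
grip_width: 0.0437
```

Call:
play_rows:
  deltas:
    - [[0,0,0,0,0,0,0]]

```text
time_s: 51.2
ee_pos: [0.5302, -0.2516, 0.017]
eef_rot: [2.758, 1.57, 0.104]
force: [-1.6, 1.5, 7.8]
grip_width: 0.0438
```

Run:
```python
from plan import *
RL=Rlane(TR['g'][1],flip=-1)
p,R=cur()
plan([([p[0],p[1],.2],R,0,44),([.55,-.1,.22],Rdown(-1.3),0),(lane('g',.155,.09),RL,0,40),('hold',2,0)],wmax=.12)
```

```text
t 51.2 pos [ 0.5302 -0.2516  0.017 ] q [-0.51  0.6   1.57  0.    0.98  0.58] F [-1.6  1.5  7.8] grip 43.8
t 51.2 pos [ 0.5302 -0.2516  0.017 ] q [-0.51  0.6   1.57  0.    0.98  0.58] F [-1.6  1.5  7.8] grip 43.8
17 rows; end [0.6216 0.0959 0.1591]
[[-37,0,0,0,0,0,0],[-36,0,0,0,0,0,0],[-37,0,0,0,0,0,0],[-36,0,0,0,0,0,0],[-37,0,0,0,0,0,0],[-5,-31,-22,0.054,0,0,0],[-5,-32,-21,0.054,0,0,0],[-5,-34,-18,0.054,-0.001,0,0],[-5,-34,-17,0.055,0,0,0],[10,-28,-20,0.052,-0.072,-0.012,0]]
[[9,-30,-20,0.053,-0.072,-0.011,0],[8,-30,-18,0.052,-0.072,-0.012,0],[7,-31,-17,0.052,-0.072,-0.011,0],[7,-32,-17,0.052,-0.072,-0.012,0],[5,-32,-15,0.053,-0.072,-0.012,0],[0,0,0,0,0,0,0],[0,0,0,0,0,0,0]]
```

Call:
play_rows:
  deltas:
    - [[-37,0,0,0,0,0,0],[-36,0,0,0,0,0,0],[-37,0,0,0,0,0,0],[-36,0,0,0,0,0,0],[-37,0,0,0,0,0,0],[-5,-31,-22,0.054,0,0,0],[-5,-32,-21,0.054,0,0,0],[-5,-34,-18,0.054,0,0,0],[-5,-34,-17,0.055,0,0,0],[10,-28,-20,0.052,-0.072,-0.012,0]]

```text
time_s: 52.2
ee_pos: [0.5616, -0.0663, 0.2121]
eef_rot: [-0.131, 1.501, -3.056]
force: [0.6, -0.3, 0.0]
grip_width: 0.0443
```

Call:
play_rows:
  deltas:
    - [[9,-30,-20,0.053,-0.072,-0.011,0],[8,-30,-18,0.052,-0.072,-0.012,0],[7,-31,-17,0.052,-0.072,-0.011,0],[7,-32,-17,0.052,-0.072,-0.012,0],[5,-32,-15,0.053,-0.072,-0.012,0],[0,0,0,0,0,0,0],[0,0,0,0,0,0,0],[0,0,0,0,0,0,0]]

```text
time_s: 53.0
ee_pos: [0.6215, 0.0953, 0.1596]
eef_rot: [-0.003, 1.137, 3.089]
force: [0.1, -0.2, -1.1]
grip_width: 0.0438
```

```bash
python3 look.py x >/dev/null
python3 - <<'E'
from plan import *
RL=Rlane(TR['g'][1],flip=-1)
p,R=cur()
print(R.round(3))
plan([(lane('g',.155,.019),RL,0,18)])
E
python3 crop.py scene x 210 130 120 120 pics/c25.png
```

```text
t 53.1 pos [0.6215 0.0952 0.16  ] q [0.07 0.8  0.93 0.05 1.84 1.69] F [0.4 0.4 0.1] grip 43.8
[[-0.42  -0.05  -0.906]
 [ 0.022 -0.999  0.044]
 [-0.907 -0.002  0.42 ]]
t 53.1 pos [0.6215 0.0952 0.16  ] q [0.07 0.8  0.93 0.05 1.84 1.69] F [0.4 0.4 0.1] grip 43.8
4 rows; end [0.5913 0.0977 0.0947]
[[18,0,0,0,-0.001,0,0],[18,0,0,0,0,0.001,0],[18,-1,0,0,-0.001,0,0],[18,0,0,-0.001,-0.001,0.001,0]]
```

View pics/c25.png

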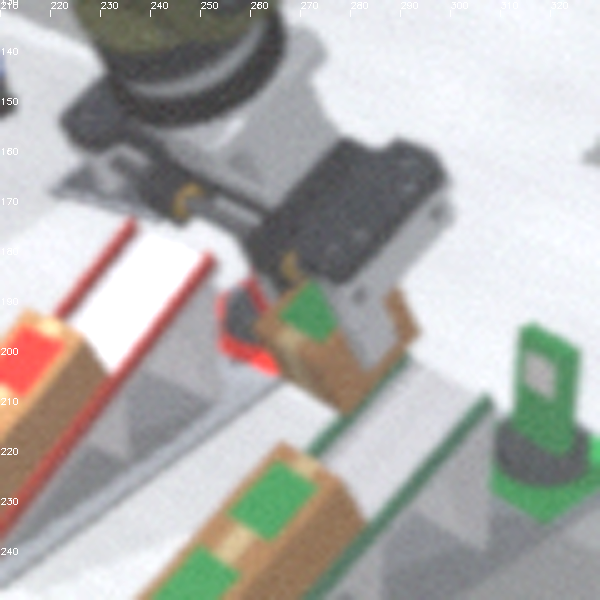

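Call:
play_rows:
  deltas:
    - [[18,0,0,0,0,0,0],[18,0,0,0,0,0,0],[18,-1,0,0,-0.002,0,0],[12,0,0,0,0,0,0],[4,0,0,0,0,0,0],[0,0,0,0,0,0,0],[0,0,0,0,0,0,0]]

```text
time_s: 53.8
ee_pos: [0.5924, 0.0985, 0.0958]
eef_rot: [-0.003, 1.134, 3.09]
force: [-0.5, 0.9, -1.0]
grip_width: 0.0439
```

Run:
```python
from plan import *
plan([(lane('g',.155,.019),Rlane(TR['g'][1],flip=-1),0,18)])
```

```text
t 53.8 pos [0.5924 0.0985 0.0958] q [0.08 0.79 1.11 0.06 1.68 1.69] F [-0.5  0.9 -1. ] grip 43.9
1 rows; end [0.592  0.0975 0.0949]
[[1,1,0,0,0,0.002,0]]
```

Release, retreat, and move clear upward toward the middle to look.

Call:
play_rows:
  deltas:
    - [[1,0,0,0,0,0,0],[0,0,0,0,0,0,58],[0,0,0,0,0,0,58],[0,0,0,0,0,0,58],[0,0,0,0,0,0,58],[-45,0,0,0,0,0,58],[-45,0,0,0,0,0,60],[-30,0,0,0,0,0,60],[0,0,0,0,0,0,60]]

```text
time_s: 54.7
ee_pos: [0.6442, 0.0959, 0.2064]
eef_rot: [-0.005, 1.139, 3.088]
force: [0.4, -0.1, -0.3]
grip_width: 0.0603
```

Run:
```python
from plan import *
plan([([.47,.33,.25],Rdown(-1.2),60)],wmax=.13)
```

```text
t 54.7 pos [0.6442 0.0959 0.2064] q [0.07 0.84 0.76 0.06 1.97 1.7 ] F [ 0.4 -0.1 -0.3] grip 60.3
7 rows; end [0.4694 0.3303 0.2501]
[[5,-32,27,-0.059,0.061,0.013,60],[4,-34,25,-0.059,0.06,0.013,60],[2,-35,23,-0.059,0.061,0.014,60],[-1,-37,21,-0.059,0.061,0.013,60],[-2,-37,18,-0.059,0.06,0.013,60],[-3,-39,17,-0.059,0.061,0.013,60],[-5,-40,14,-0.059,0.061,0.014,60]]
```

Call:
play_rows:
  deltas:
    - [[5,-32,27,-0.059,0.061,0.013,60],[4,-34,25,-0.059,0.06,0.013,60],[2,-35,23,-0.059,0.061,0.014,60],[-1,-37,21,-0.059,0.061,0.013,60],[-2,-37,18,-0.059,0.06,0.013,60],[-3,-39,17,-0.059,0.061,0.013,60],[-5,-40,14,-0.059,0.061,0.014,60],[0,0,0,0,0,0,60],[0,0,0,0,0,0,60]]

```text
time_s: 55.6
ee_pos: [0.467, 0.3307, 0.247]
eef_rot: [-0.211, 1.564, -2.98]
force: [0.2, -0.5, -0.8]
grip_width: 0.0599
```

```bash
python3 look.py y >/dev/null; python3 crop.py scene y 180 150 160 120 pics/c26.png; python3 crop.py top y 235 130 120 120 pics/c27.png
```

```text
(no output)
```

View pics/c26.png

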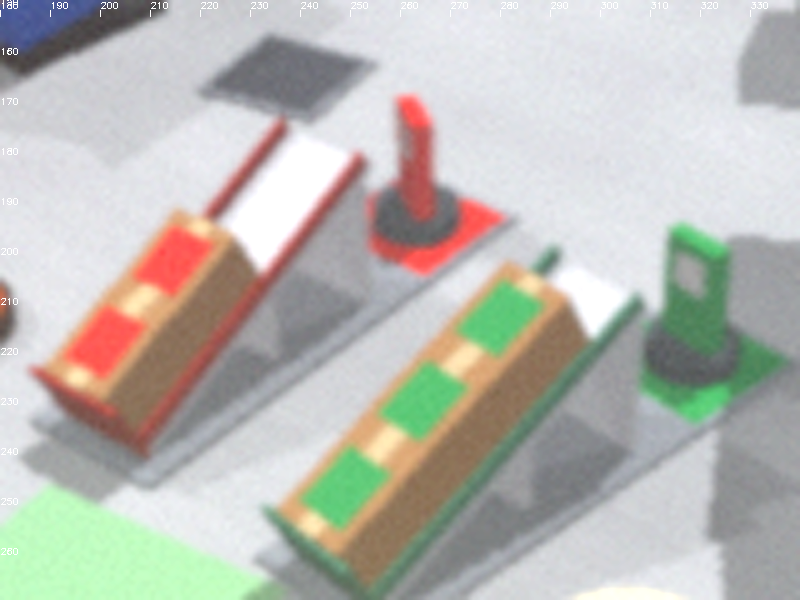

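View pics/c27.png

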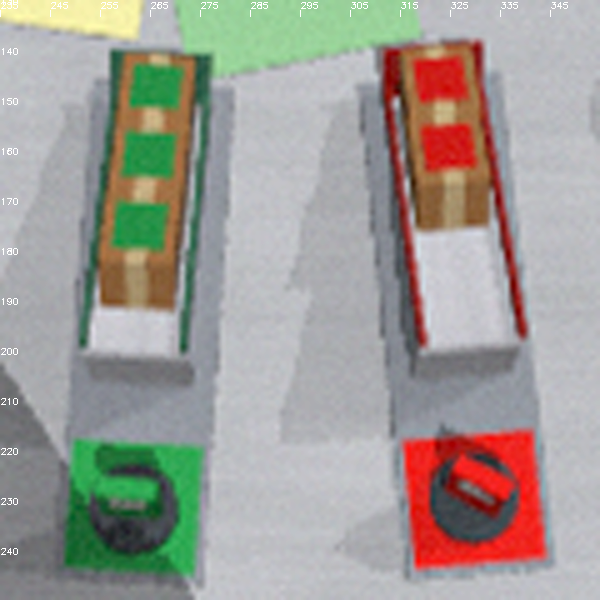

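View pics/top_y.png

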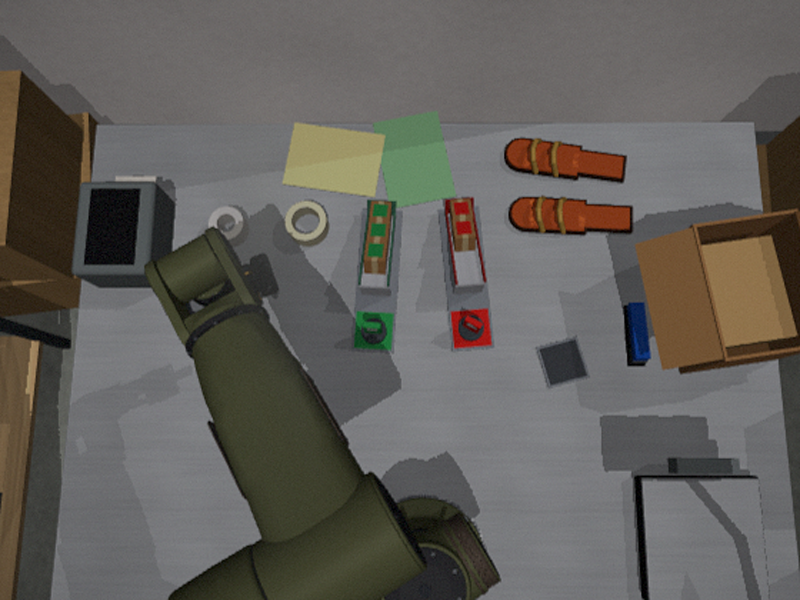

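```bash
python3 -c "
from station import hand_in
print(hand_in())"
```

```text
the job is handed in; nothing more can be done
None
```

The job is handed in at about 56 s of the allowed 210 s. My last pictures show everything as asked.

**Flags:** I swapped them via the spare pad before any parcel went into a tray. The red flag was later knocked about 20 mm aside, with its foot overhanging the pad edge, so I lifted it back to the centre. Both now stand upright with their feet wholly on their own pads, and the spare pad is empty.

**Parcels:** Five were present, three green-tagged and two red-tagged. All lie lengthwise with tags up in the right trays, in unbroken rows down to the stops. I moved the right-hand green parcel clear of the cardboard box's flap and re-gripped it before placing it in the tray.

**Everything else:** I did not touch the rolls, stapler, cutter, pen, sandals or the pink look-alike. In the last picture the arm hid the cutter, the pen and the pink parcel; they were last seen in place in earlier pictures. The readings at the ends of my moves never passed 10 N, and no check failed or disagreed.

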